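# Drop the travel rail into the crockery rack's slots

## Task

We are about to drive off: fit the loose wooden travel rail across the front of the crockery rack. Lower its two end pins together, level, into the two open slots of the rack and press the rail gently down past the spring catches until both ends are fully home on the slot floors, then let go. A light push is enough, so do not force it; leave the bowl and jar in the rack and the other things on the counter where they are.

Things in the scene. Friction and masses are not known exactly. Their poses are not given: they have to be found in the camera images.
- rail_mid (a point): Centre of the travel rail: a plain beech batten 280 mm long (its y), 18 mm wide (x), 32 mm high (z), about 0.2 kg, loose on the counter in front of the rack, standing on its 18 mm edge. Grip it across the 18 mm near the middle. A steel pin of 10 mm diameter stands 24 mm out of each end, its axis 4 mm above this point. Both ends are alike: it may go in either way round.
- pin_a (a point): Point on the axis of the pin at the rail's +y end, 149.5 mm from the rail's middle, where the pin should lie in a slot (axes as the rail's).
- pin_b (a point): The same on the pin at the rail's -y end.
- slot_l (a point): Nominal seat of the rack's left (+y) slot: the pin's axis when the pin lies on the slot floor (5 mm below), mid-width (axes as the rack's). The aluminium bracket is clamped by hand through long holes, so the real slot may stand up to 4 mm in front or behind and up to 3.5 mm higher or lower: find it by feel. It is 12 mm wide (x), open on top; its front lip ends 18 mm above its seat.
- slot_r (a point): The same for the right (-y) slot, 299 mm from the left; it is off by its own amounts. In both, the rear wall goes on straight up as a guide horn to 46 mm above the seat.
- catch_l (a joint): Spring roller in the left slot's front lip, 8 mm across: how far (m) the pin pushes it back; 0 = fully out, 0.005 = fully in. It stops the pin some 10 mm above the real seat; each pin needs 4 to 8 N downwards to pass, with about 0.002 here, and less further down. It comes out again to below 0.001 over a pin pressed right down to the floor, and then holds it.
- catch_r (a joint): The same for the right slot's roller.
- rack: Crockery rack: a plywood tray fixed to the counter, 165 mm deep, 316 wide, open in front (-x); origin under it, 80 mm behind (+x of) the nominal line of the slots. Floor 12 mm thick, cheeks 62 mm high. The slot brackets, 9 mm thick, stand at its front corners, inner faces 290 mm apart: the batten goes between with 5 mm to spare at each end. Nominal pin seats are 62 mm above the counter.
- bowl: Green melamine bowl standing in the left half of the rack, 104 mm across, 56 mm high; origin under its centre. Leave alone.
- jar: Glass spice jar with a twist cap standing in the right half of the rack, 46 mm across, 88 mm high; origin under its centre. Leave alone.
- mess_tin: Aluminium mess tin on the counter to the left, 115 x 165 mm, 58 mm high; origin under its centre. Leave alone.
- strainer: Steel tea strainer on the counter to the right, bowl 72 mm across and 30 mm high with a flat handle 170 mm long; origin under its bowl. Leave alone.

How it is judged (in metres and radians):
On the way:
1. both pins are in the mouths of their slots together, neither yet home (((x of pin_a in the frame of slot_l between -0.007 and 0.007 m and y of pin_a in the frame of slot_l between -0.012 and 0.012 m and z of pin_a in the frame of slot_l between 0.0062 and 0.0185 m and x of pin_b in the frame of slot_r between -0.007 and 0.007 m and y of pin_b in the frame of slot_r between -0.012 and 0.012 m and z of pin_b in the frame of slot_r between 0.0062 and 0.0185 m) or (x of pin_a in the frame of slot_r between -0.007 and 0.007 m and y of pin_a in the frame of slot_r between -0.012 and 0.012 m and z of pin_a in the frame of slot_r between 0.0062 and 0.0185 m and x of pin_b in the frame of slot_l between -0.007 and 0.007 m and y of pin_b in the frame of slot_l between -0.012 and 0.012 m and z of pin_b in the frame of slot_l between 0.0062 and 0.0185 m))), for 0.05 s.
At the end, for the whole second after the job is handed in: one pin lies in each slot, within 5 mm of the nominal seat height and 7 mm fore and aft, pressed down so far that both spring rollers have come out over the pins again (pushed back less than 1 mm, which a pin within about 1 mm of its floor allows), and the rail is released and at rest (((x of pin_a in the frame of slot_l between -0.007 and 0.007 m and y of pin_a in the frame of slot_l between -0.012 and 0.012 m and z of pin_a in the frame of slot_l between -0.0055 and 0.005 m and x of pin_b in the frame of slot_r between -0.007 and 0.007 m and y of pin_b in the frame of slot_r between -0.012 and 0.012 m and z of pin_b in the frame of slot_r between -0.0055 and 0.005 m) or (x of pin_a in the frame of slot_r between -0.007 and 0.007 m and y of pin_a in the frame of slot_r between -0.012 and 0.012 m and z of pin_a in the frame of slot_r between -0.0055 and 0.005 m and x of pin_b in the frame of slot_l between -0.007 and 0.007 m and y of pin_b in the frame of slot_l between -0.012 and 0.012 m and z of pin_b in the frame of slot_l between -0.0055 and 0.005 m)) and value of joint each of catch_l, catch_r below 0.001 m and contact force between rail and the fingers below 0.2 N and linear speed of rail below 0.02 m/s); the robot touches nothing.
It fails at once if the rail is forced: it bears on the rack with more than 30 N (contact force between rail and rack above 30 N).
It fails at once if the bowl is pushed more than 20 mm (distance of bowl from where it was at the start of the episode above 0.02 m).
It fails at once if the jar is pushed more than 20 mm (distance of jar from where it was at the start of the episode above 0.02 m).
It fails at once if the mess tin is pushed more than 30 mm (distance of mess_tin from where it was at the start of the episode above 0.03 m).
It fails at once if the strainer is pushed more than 30 mm (distance of strainer from where it was at the start of the episode above 0.03 m).
It also fails if it takes over 72 s, if anything falls off the work surface, if the arm or the gripper's body presses on something with over 40 N, if the wrist force passes 120 N, or if a joint passes its speed limit or range.

## Robot

A 6-joint arm with a two-finger parallel gripper is mounted at the origin on the work surface. World frame = base frame: x ahead of the robot, y to its left, z up, the work surface at z = 0. Lengths are in m, angles in degrees, forces in N, time in s.
With the tool pointing down it reaches from about 0.35 to 0.875 m from the base axis. Payload 4.2 kg.
Tool frame: the origin (TCP) lies on the centre line of the jaws, within the pads' length; the fingertips stand 19 mm ahead of it and the grasp point (between the pads) is the TCP; x points along the fingers, y is the direction in which the jaws open and shut, and the axes are right-handed (so a half turn about x gives the same grasp; the last joint's range is limited). The gripper opens to 87 mm and grips with 3 to 60 N. Pads are 19 mm wide; open, the fingers measure 117 mm over their backs; the gripper's body (75 mm by 190 mm) begins 51 mm behind the grasp point.
Start: joints at [91.88, 22.042, 0.453, 0, -68.411, -14.817], TCP at [0.14, 0.609, 0.242] pointing down, gripper open.
Joint ranges: [-179.83, 179.83], [-69.29, 118.12], [-61.27, 80.66], [-181.25, 117.63], [-171.15, -9.14], [-177.46, 177.46]. Speed limits (degrees/s): [159.86, 159.86, 180, 180, 180, 180].

## Interface

Orientations are given as a 3x3 rotation matrix whose columns are the frame's x, y, z axes.
In Python, from station import r, viewer, job, spotter gives the robot as it stands.
- The arm moves only by the tool play_rows, never from a script. Its argument "commands" is a list of rows, each an object of numbers: "fingers": the gripper command: -1 is fully open, 1 is shut, values between are in proportion; "tx", "ty", "tz": the shift along the tool's x, y, z normalised to -1 to 1, where 1 is 750 mm; "ax", "ay", "az": the turn, a rotation vector about the tool's x, y, z normalised to -1 to 1, where 1 is pi rad. In form: [{"fingers": .., "tx": .., "ty": .., "tz": .., "ax": .., "ay": .., "az": ..}, ...]. A call has 1 to 5 rows; each row is the pose to reach, as a shift and turn from the pose commanded when the call began, along the tool's axes at that moment, turning the shorter way round; what a row does not reach only later rows make up. A row lasts 1/12 s, in which the tool goes at most 41.7 mm and 7.16 degrees, less where a joint would pass 70% of its speed; a pose out of reach is approached as far as the arm can. A call with a number of a shift or a turn outside -1 to 1 is refused whole. A call with a gripper value outside its range is refused whole. The fingers move at their own pace and stop on an object; the grip force is fixed at half the most. Time passes only in rows, so rows that repeat a pose let the fingers close. It gives the time, the measured TCP pose, the force and the opening at its end, in the units of the state.
- r.sense(): the state, without advancing time (a new reading comes with each control period).
- viewer.capture(name): name is "side" or "top" or "wrist"; returns a dict with "image" (480x640x3 uint8, red, green, blue), "fx", "fy", "cx", "cy" (pixels), "dist" ([k1, k2, p1, p2, k3] as OpenCV has them; the pictures are not rectified), "R" (3x3) and "t" (3): a world point X has camera coordinates R X + t; the wrist camera has in their place "mount" (4x4, takes a point from camera to tool coordinates, whose origin is the TCP and whose axes are the tool frame's). Camera axes: x right, y down, z forward; pixel columns grow to the right and rows downward; lengths in m; the calibration is good to about 2 mm. A picture is of the moment at which its call begins: read the wrist's pose just before it. There is no depth.
- job.finish_job(): hands the job in, once; it reports no verdict.
Trained networks look in a picture, given as the dict that the camera call returned (one of the last four; its "shot" number tells which), for a name from the list of things; names that differ only in an ending like _2 or _b are one class to them, and where a whole thing is asked for, a point or a joint stands for the part that bears it (a point fixed in the world has none). Each returns a list of dicts, best first, with "score" (0 to 1); they miss things now and then, are a little off and sometimes report something else, mostly with a low value. They report only what shows in the picture. A call takes as long as a camera call.
- spotter.find_in(name, picture): "uv" ([column, row] in pixels, amid what is visible of it).
- spotter.silhouettes(name, picture): "region" (480x640 bool, what is visible of it) and "uv" ([column, row] in pixels, amid what is visible of it).
The state is a dict: "time_s": time; "joints": joint angles; "joint_velocities": joint speeds; "effort": joint torques, N m; "tcp_pos": TCP position; "ee_rot": TCP orientation; "wrist_force": force on the tool from outside, world axes, zero at the start; "moment": the same for the moment, N m; "gripper_width": opening from 0.0 (shut) to 1.0 (fully open).
Only numpy, scipy, OpenCV 4.12 (cv2) and the standard library are available. Lean on these libraries where they do the work, as an engineer would, in place of code of your own. Each camera call takes 0.05 s, during which the arm holds its last target. There are 200 camera calls.

## Working session

There is one attempt and no reset: what is moved stays moved. The work goes in short steps, Python scripts to look and compute and a tool call to move; the robot and the scene stay as the last step left them, time stands still between calls to the robot, and variables do not carry over. Pictures are saved under pics/ and viewed, about 8 in all and at most 12, crops included, and the job is handed in when it is done.

Besides the shell and the picture viewer there is one more tool, called after ">>>" by a JSON object that holds its "fn" and its "kwargs", one argument or row to a line. play_rows: Moves the arm, as the interface text tells. Its arguments: {"type":"object","properties":{"commands":{"type":"array"}},"required":["commands"]}

```bash
mkdir -p pics; ls; cat > h.py <<'E'
import numpy as np, cv2
from station import r, viewer, job, spotter
def snap(n):
    s=r.sense(); p=viewer.capture(n)
    if n=="wrist":
        M=np.array(p["mount"]); T=np.eye(4); T[:3,:3]=s["ee_rot"]; T[:3,3]=s["tcp_pos"]
        W=np.linalg.inv(T@M); p["R"]=W[:3,:3]; p["t"]=W[:3,3]
    return p
def K(p): return np.array([[p["fx"],0,p["cx"]],[0,p["fy"],p["cy"]],[0,0,1.]])
def ray(p,uv):
    n=cv2.undistortPoints(np.array([[uv]],float),K(p),np.array(p["dist"],float))[0,0]
    R=np.array(p["R"]); o=-R.T@np.array(p["t"]); d=R.T@np.array([n[0],n[1],1]); return o,d
def onz(p,uv,z):
    o,d=ray(p,uv); return o+d*(z-o[2])/d[2]
def proj(p,X):
    q,_=cv2.projectPoints(np.array(X,float).reshape(-1,1,3),cv2.Rodrigues(np.array(p["R"],float))[0],np.array(p["t"],float),K(p),np.array(p["dist"],float)); return q[:,0]
def save(p,f,crop=None,sc=1):
    im=p["image"][:,:,::-1]
    if crop: a,b,c,d=crop; im=im[b:d,a:c]
    im=cv2.resize(im,None,fx=sc,fy=sc,interpolation=cv2.INTER_CUBIC) if sc!=1 else im
    cv2.imwrite("pics/"+f,im)
E
python3 - <<'E'
from h import *
np.set_printoptions(precision=4,suppress=True)
s=r.sense();print(s)
a=snap("top");b=snap("side")
save(a,"top.png");save(b,"side.png")
for p,nm in((a,"top"),(b,"side")):
    R=np.array(p["R"]);print(nm,-R.T@np.array(p["t"]),R[2],p["fx"])
    for n in["rail_mid","rack","bowl","jar","mess_tin","strainer","catch_l","catch_r"]:
        for f in spotter.find_in(n,p)[:2]: print(nm,n,f["score"],f["uv"],onz(p,f["uv"],0.03))
E
```

```text
pics
{'time_s': 0.0, 'joints': array([ 91.879 ,  22.0889,   0.3793,  -0.0312, -68.4096, -14.817 ]), 'joint_velocities': array([-0.0475,  0.1068, -0.0131,  0.008 , -0.0232,  0.0364]), 'effort': array([ -0.0015, -39.0665,  18.7405,   4.2204,   0.0109,  -0.0002]), 'tcp_pos': array([0.1398, 0.6086, 0.2405]), 'ee_rot': array([[-0.0004, -0.2241, -0.9746],
       [-0.0021, -0.9746,  0.2241],
       [-1.    ,  0.0021, -0.    ]]), 'wrist_force': array([-0.331 , -0.6427, -0.8531]), 'moment': array([-0.0204, -0.0125,  0.0162]), 'gripper_width': 1.0005302622481669}
top [ 0.5033 -0.0081  1.7162] [ 0.0644 -0.0061 -0.9979] 580.2222709882295
top rail_mid 0.95 [301.3, 285.4] [0.4456 0.0131 0.03  ]
top rail_mid 0.23 [306.6, 182.6] [ 0.7453 -0.0081  0.03  ]
top rack 0.85 [303.9, 182.6] [ 0.7455 -0.0002  0.03  ]
top bowl 0.69 [270.2, 185.6] [0.7386 0.0987 0.03  ]
top jar 0.6 [327.7, 185.8] [ 0.7347 -0.0698  0.03  ]
top mess_tin 0.85 [157.8, 245.9] [0.5679 0.4329 0.03  ]
top mess_tin 0.56 [328.9, 187.2] [ 0.7305 -0.0732  0.03  ]
top strainer 0.86 [447.4, 242.8] [ 0.5603 -0.4183  0.03  ]
side [ 0.1255 -0.5943  0.8428] [ 0.427   0.5398 -0.7255] 456.41274279556563
side rail_mid 0.93 [287.0, 284.8] [ 0.4505 -0.0368  0.03  ]
side rack 0.81 [370.5, 217.7] [0.7448 0.0039 0.03  ]
side rack 0.47 [341.9, 190.6] [0.7581 0.1334 0.03  ]
side bowl 0.56 [344.2, 193.2] [0.7558 0.1211 0.03  ]
side jar 0.82 [388.6, 226.4] [ 0.7583 -0.0488  0.03  ]
side mess_tin 0.85 [230.1, 163.8] [0.5844 0.4397 0.03  ]
side strainer 0.63 [443.4, 376.1] [ 0.5518 -0.4116  0.03  ]
side strainer 0.26 [372.3, 216.2] [0.7522 0.0051 0.03  ]
side catch_l 0.67 [370.8, 217.1] [0.7469 0.0051 0.03  ]
side catch_l 0.6 [339.7, 191.4] [0.7513 0.1347 0.03  ]
side catch_r 0.67 [370.8, 217.1] [0.7469 0.0051 0.03  ]
side catch_r 0.6 [339.7, 191.4] [0.7513 0.1347 0.03  ]
```

```bash
python3 - <<'E'
import cv2
a=cv2.imread("pics/top.png")[120:330,190:420];b=cv2.imread("pics/side.png")[120:400,170:470]
cv2.imwrite("pics/a.png",cv2.resize(a,None,fx=3.4,fy=2.857)) if 0 else cv2.imwrite("pics/a.png",cv2.resize(a,None,fx=2.8,fy=2.8))
cv2.imwrite("pics/b.png",cv2.resize(b,None,fx=2.1,fy=2.1))
E
```

```text
(no output)
```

View pics/a.png

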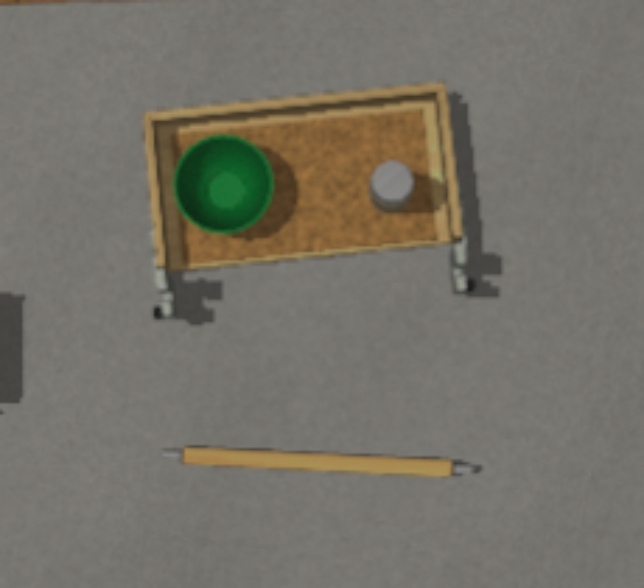

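View pics/b.png

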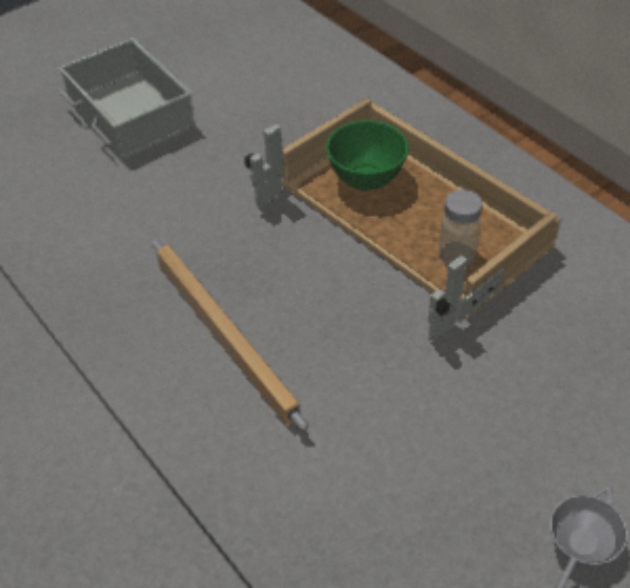

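The top crop shows the rack at about 5° yaw, with its brackets at crop px (163,305) and (460,285). The rail runs from (163,453) to (480,468), standing upright. The side view agrees and the paths are clear.

```bash
python3 - <<'E'
from h import *
np.set_printoptions(precision=4,suppress=True)
a=snap("top")
for n in["rail_mid","rack"]:
    f=spotter.silhouettes(n,a)[0]; m=f["region"]
    if n=="rail_mid":
        # wood only
        hsv=cv2.cvtColor(a["image"],cv2.COLOR_RGB2HSV); m2=m&(hsv[...,1]>90)
    else: m2=m
    v,u=np.nonzero(m2); P=np.array([onz(a,(x,y),0.032 if n=="rail_mid" else 0.062)[:2] for x,y in zip(u,v)],np.float32)
    c,s,an=cv2.minAreaRect(P); print(n,f["score"],c,s,an,P.mean(0)); 
    w=P-P.mean(0); e,V=np.linalg.eigh(w.T@w); d=V[:,1]; print(" long axis angle",np.degrees(np.arctan2(d[1],d[0])))
# rack rear top corners & bracket points, crop coords
for nm,c,z in[("backL",(148,112),.062),("backR",(444,86),.062),("horn L",(160,268),.108),("hornR",(460,240),.108),("lipL",(168,308),.08),("lipR",(460,285),.08)]:
    uv=(190+c[0]/2.8,120+c[1]/2.8); print(nm,uv,onz(a,uv,z))
w=viewer.capture("wrist");print(np.array(w["mount"]),w["fx"])
E
```

```text
rail_mid 0.79 (0.44799908995628357, 0.008160918951034546) (0.2792229652404785, 0.017190728336572647) 86.01229095458984 [0.448  0.0077]
 long axis angle 86.07169
rack 0.87 (0.7170418500900269, 0.017486602067947388) (0.21506038308143616, 0.3219512701034546) 4.269702911376953 [0.7373 0.0082]
 long axis angle 96.87225
backL (242.85714285714286, 160.0) [0.8106 0.1748 0.062 ]
backR (348.57142857142856, 150.71428571428572) [ 0.8316 -0.1314  0.062 ]
horn L (247.14285714285714, 215.71428571428572) [0.6446 0.1593 0.108 ]
hornR (354.28571428571433, 205.71428571428572) [ 0.6666 -0.1398  0.108 ]
lipL (250.0, 230.0) [0.6063 0.1546 0.08  ]
lipR (354.28571428571433, 221.78571428571428) [ 0.6238 -0.141   0.08  ]
[[-0.     -0.2812  0.9596 -0.1432]
 [ 1.     -0.      0.     -0.0003]
 [ 0.      0.9596  0.2812 -0.0773]
 [ 0.      0.      0.      1.    ]] 347.580358574074
```

```bash
cat >> h.py <<'E'
from scipy.spatial.transform import Rotation as Ro
def go(pos,yaw,s=None):
    """shift/turn values to TCP pos, tool down, tool z axis at yaw deg (rail yaw; 0 -> tool z = world +y)"""
    s=s or r.sense(); R=np.array(s["ee_rot"]); c,n=np.cos(np.radians(yaw)),np.sin(np.radians(yaw))
    T=np.array([[0,-c,-n],[0,-n,c],[-1,0,0]])
    d=R.T@(np.array(pos)-s["tcp_pos"])/.75; a=Ro.from_matrix(R.T@T).as_rotvec()/np.pi
    print("t",d.round(4),"a",a.round(4),"tcp",np.round(s["tcp_pos"],4),"F",np.round(s["wrist_force"],1),"M",np.round(s["moment"],2),"t",s["time_s"])
E
python3 -c "
from h import *
go([.5,.012,.25],-4)"
```

```text
t [-0.0113  0.6684 -0.6462] a [ 0.4503 -0.     -0.    ] tcp [0.1399 0.6091 0.2415] F [-0.2 -0.2 -0.4] M [-0.02  0.01  0.03] t 1.1
```

>>> {"fn": "play_rows", "kwargs": {
  "commands": [
    {"fingers": -1,"tx": -0.013,"ty": 0.668,"tz": -0.646,"ax": 0.45,"ay": 0,"az": 0},
    {"fingers": -1,"tx": -0.013,"ty": 0.668,"tz": -0.646,"ax": 0.45,"ay": 0,"az": 0},
    {"fingers": -1,"tx": -0.013,"ty": 0.668,"tz": -0.646,"ax": 0.45,"ay": 0,"az": 0},
    {"fingers": -1,"tx": -0.013,"ty": 0.668,"tz": -0.646,"ax": 0.45,"ay": 0,"az": 0},
    {"fingers": -1,"tx": -0.013,"ty": 0.668,"tz": -0.646,"ax": 0.45,"ay": 0,"az": 0}
  ]
}}

```text
time_s: 1.52
tcp_pos: [0.2481, 0.429, 0.2446]
ee_rot: [[0.0, -0.755, -0.655], [0.0, -0.655, 0.755], [-1.0, -0.0, 0.0]]
wrist_force: [0.3, 0.3, 0.7]
gripper_width: 0.997
```

```bash
python3 -c "
from h import *
go([.5,.012,.25],-4)"
```

```text
t [-0.0073  0.1106 -0.64  ] a [2.497e-01 1.000e-04 1.000e-04] tcp [0.2481 0.429  0.2446] F [0.3 0.3 0.7] M [ 0.1  -0.1  -0.04] t 1.5167
```

>>> {"fn": "play_rows", "kwargs": {
  "commands": [
    {"fingers": -1,"tx": -0.007,"ty": 0.11,"tz": -0.64,"ax": 0.25,"ay": 0,"az": 0},
    {"fingers": -1,"tx": -0.007,"ty": 0.11,"tz": -0.64,"ax": 0.25,"ay": 0,"az": 0},
    {"fingers": -1,"tx": -0.007,"ty": 0.11,"tz": -0.64,"ax": 0.25,"ay": 0,"az": 0},
    {"fingers": -1,"tx": -0.007,"ty": 0.11,"tz": -0.64,"ax": 0.25,"ay": 0,"az": 0},
    {"fingers": -1,"tx": -0.007,"ty": 0.11,"tz": -0.64,"ax": 0.25,"ay": 0,"az": 0}
  ]
}}

```text
time_s: 1.93
tcp_pos: [0.3569, 0.2513, 0.2472]
ee_rot: [[0.001, -0.996, -0.09], [0.001, -0.09, 0.996], [-1.0, -0.001, 0.001]]
wrist_force: [0.6, 0.8, -0.5]
gripper_width: 1.003
```

```bash
python3 -c "
from h import *
go([.5,.012,.25],-4)"
```

```text
t [-0.0039 -0.1615 -0.3349] a [0.0508 0.0003 0.0003] tcp [0.3569 0.2513 0.2472] F [ 0.6  0.8 -0.5] M [ 0.1  -0.15  0.05] t 1.9333
```

>>> {"fn": "play_rows", "kwargs": {
  "commands": [
    {"fingers": -1,"tx": -0.004,"ty": -0.161,"tz": -0.335,"ax": 0.051,"ay": 0,"az": 0},
    {"fingers": -1,"tx": -0.004,"ty": -0.161,"tz": -0.335,"ax": 0.051,"ay": 0,"az": 0},
    {"fingers": -1,"tx": -0.004,"ty": -0.161,"tz": -0.335,"ax": 0.051,"ay": 0,"az": 0},
    {"fingers": -1,"tx": -0.004,"ty": -0.161,"tz": -0.335,"ax": 0.051,"ay": 0,"az": 0},
    {"fingers": -1,"tx": -0.004,"ty": -0.161,"tz": -0.335,"ax": 0.051,"ay": 0,"az": 0}
  ]
}}

```text
time_s: 2.35
tcp_pos: [0.4647, 0.0728, 0.2495]
ee_rot: [[0.001, -0.998, 0.065], [0.001, 0.065, 0.998], [-1.0, -0.001, 0.001]]
wrist_force: [0.0, 1.4, 0.8]
gripper_width: 0.997
```

>>> {"fn": "play_rows", "kwargs": {
  "commands": [
    {"fingers": -1,"tx": -0.004,"ty": -0.06,"tz": -0.091,"ax": 0,"ay": 0,"az": 0},
    {"fingers": -1,"tx": -0.004,"ty": -0.06,"tz": -0.091,"ax": 0,"ay": 0,"az": 0},
    {"fingers": -1,"tx": -0.004,"ty": -0.06,"tz": -0.091,"ax": 0,"ay": 0,"az": 0},
    {"fingers": -1,"tx": -0.004,"ty": -0.06,"tz": -0.091,"ax": 0,"ay": 0,"az": 0}
  ]
}}

```text
time_s: 2.68
tcp_pos: [0.505, 0.0018, 0.2516]
ee_rot: [[-0.001, -0.998, 0.07], [-0.0, 0.07, 0.998], [-1.0, 0.001, -0.0]]
wrist_force: [-0.0, 0.3, 0.2]
gripper_width: 1.002
```

```bash
python3 - <<'E'
from h import *
np.set_printoptions(precision=4,suppress=True)
go([.448,.008,.024],-4)
w=snap("wrist"); save(w,"w1.png",(0,0,640,480),1.2)
for n in["rail_mid","catch_l","rack"]:
    for f in spotter.find_in(n,w)[:2]: print(n,f["score"],f["uv"],onz(w,f["uv"],0.032))
# rail from wood colour
f=spotter.silhouettes("rail_mid",w)[0]; hsv=cv2.cvtColor(w["image"],cv2.COLOR_RGB2HSV); m=f["region"]&(hsv[...,1]>90)
v,u=np.nonzero(m);P=np.array([onz(w,(x,y),.032)[:2] for x,y in zip(u,v)],np.float32);print(cv2.minAreaRect(P))
E
```

```text
t [0.3035 0.0762 0.003 ] a [ 0.     -0.     -0.0002] tcp [0.505  0.0018 0.2516] F [-0.   0.3  0.2] M [ 0.1  -0.   -0.03] t 2.6833
rail_mid 0.66 [367.9, 184.6] [ 0.4541 -0.0264  0.032 ]
catch_l 0.53 [110.8, 201.6] [ 0.73   -0.0287  0.032 ]
catch_l 0.32 [129.6, 285.6] [0.7313 0.0694 0.032 ]
rack 0.56 [114.1, 201.8] [ 0.7264 -0.0282  0.032 ]
((0.44505220651626587, -0.10854390263557434), (0.042799212038517, 0.015596207231283188), 79.43665313720703)
```

View pics/w1.png

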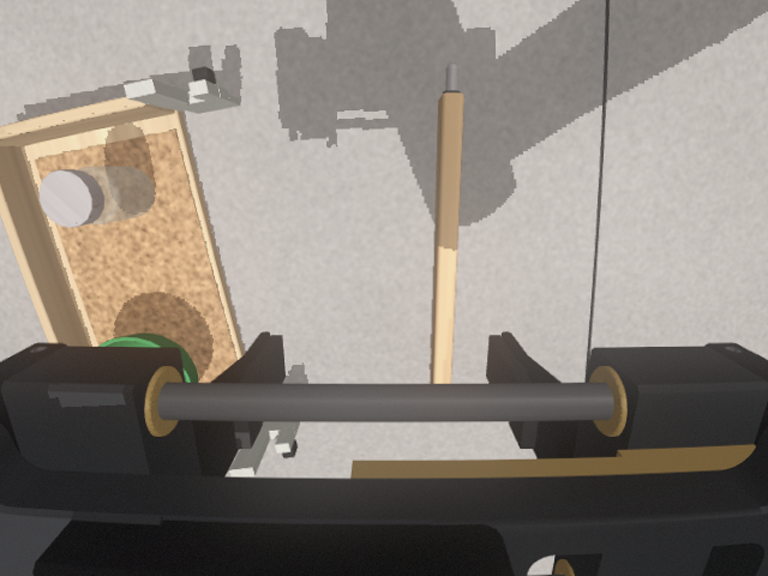

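Rail's right pin is at view px (451,65–92) and its end face at about (451,93). The right bracket is at (140–240,75–105); the left one is partly hidden by the gripper. I'll check these numbers.

```bash
python3 - <<'E'
from h import *
np.set_printoptions(precision=4,suppress=True)
w=snap("wrist")
for nm,c,z in[("railend",(451.5,93),.032),("rail mid",(446,250),.032),("rail380",(441,380),.032),("brA",(140,88),.108),("brB lip",(198,90),.08),("corner front of bracket bottom",(240,104),.04),("L lip",(285,433),.08),("L horn",(242,467),.108)]:
    print(nm,onz(w,(c[0]/1.2,c[1]/1.2),z))
save(w,"w2.png",(0,30,260,130),3)
b=snap("side"); c=cv2.resize(b["image"][160:300,280:420,::-1],None,fx=4.2,fy=4.2,interpolation=cv2.INTER_CUBIC); cv2.imwrite("pics/s2.png",c)
cw=cv2.imread("pics/w2.png"); out=np.zeros((588,800,3),np.uint8); out[:,:588]=c
cv2.imwrite("pics/s2.png",c)
E
```

```text
railend [ 0.4422 -0.1271  0.032 ]
rail mid [0.4501 0.0019 0.032 ]
rail380 [0.4577 0.13   0.032 ]
brA [ 0.6554 -0.134   0.108 ]
brB lip [ 0.6283 -0.1346  0.08  ]
corner front of bracket bottom [ 0.6122 -0.1292  0.04  ]
L lip [0.6024 0.1477 0.08  ]
L horn [0.6344 0.16   0.108 ]
```

View pics/s2.png

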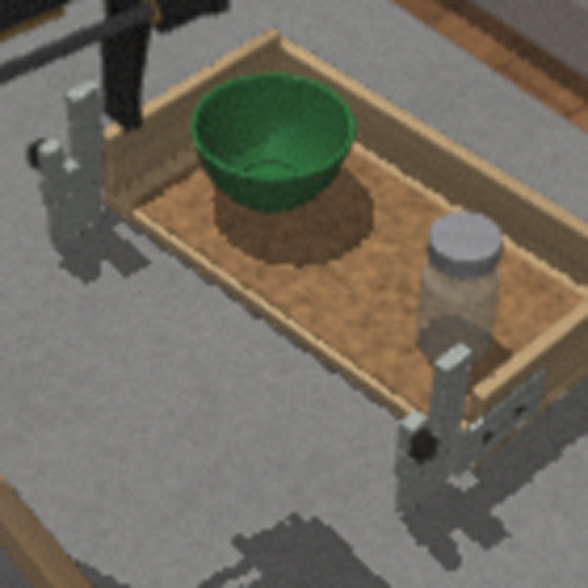

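View pics/w2.png

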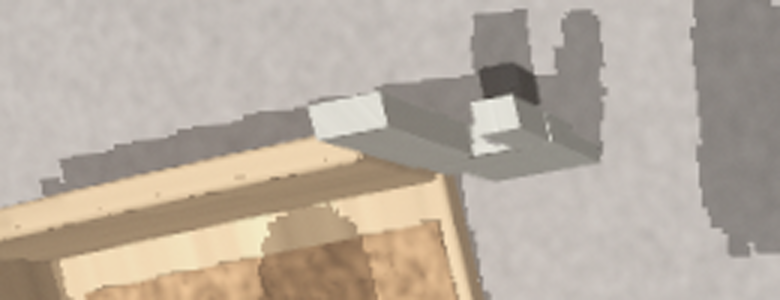

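>>> {"fn": "play_rows", "kwargs": {
  "commands": [
    {"fingers": -1,"tx": 0,"ty": 0.0747,"tz": 0.0057,"ax": 0,"ay": 0,"az": 0},
    {"fingers": -1,"tx": 0.03,"ty": 0.0747,"tz": 0.0057,"ax": 0,"ay": 0,"az": 0},
    {"fingers": -1,"tx": 0.24,"ty": 0.0747,"tz": 0.0057,"ax": 0,"ay": 0,"az": 0},
    {"fingers": -1,"tx": 0.24,"ty": 0.0747,"tz": 0.0057,"ax": 0,"ay": 0,"az": 0},
    {"fingers": -1,"tx": 0.24,"ty": 0.0747,"tz": 0.0057,"ax": 0,"ay": 0,"az": 0}
  ]
}}

```text
time_s: 3.45
tcp_pos: [0.4489, 0.0127, 0.1043]
ee_rot: [[0.004, -0.998, 0.063], [0.002, 0.063, 0.998], [-1.0, -0.004, 0.002]]
wrist_force: [0.8, -0.1, -1.0]
gripper_width: 1.003
```

```bash
python3 - <<'E'
from h import *
np.set_printoptions(precision=4,suppress=True)
go([.4495,.010,.024],-3.8)
w=snap("wrist"); hsv=cv2.cvtColor(w["image"],cv2.COLOR_RGB2HSV)
save(w,"w3.png")
b=snap("top");f=spotter.silhouettes("rail_mid",b)[0];print(f["score"],f["region"].sum())
E
```

```text
t [ 0.1071 -0.0006 -0.0038] a [0.0011 0.0006 0.0013] tcp [0.4489 0.0127 0.1043] F [ 0.8 -0.1 -1. ] M [ 0.16 -0.09  0.01] t 3.45
0.86 409
```

View pics/w3.png

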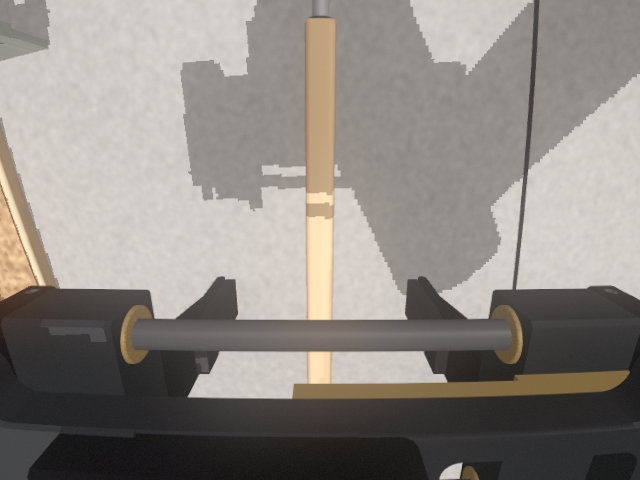

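The rail is aligned with the jaws, and its right end edge is at px (320,18). Now descend and close.

>>> {"fn": "play_rows", "kwargs": {
  "commands": [
    {"fingers": -1,"tx": 0.05,"ty": 0,"tz": -0.001,"ax": 0.001,"ay": 0,"az": 0},
    {"fingers": -1,"tx": 0.1,"ty": 0,"tz": -0.001,"ax": 0.001,"ay": 0,"az": 0},
    {"fingers": -1,"tx": 0.107,"ty": 0,"tz": -0.001,"ax": 0.001,"ay": 0,"az": 0},
    {"fingers": 1,"tx": 0.107,"ty": 0,"tz": -0.001,"ax": 0.001,"ay": 0,"az": 0},
    {"fingers": 1,"tx": 0.107,"ty": 0,"tz": -0.001,"ax": 0.001,"ay": 0,"az": 0}
  ]
}}

```text
time_s: 4.02
tcp_pos: [0.4509, 0.0117, 0.0266]
ee_rot: [[0.004, -0.998, 0.067], [0.001, 0.067, 0.998], [-1.0, -0.004, 0.001]]
wrist_force: [0.5, 0.3, 0.6]
gripper_width: 0.915
```

>>> {"fn": "play_rows", "kwargs": {
  "commands": [
    {"fingers": 1,"tx": 0,"ty": 0,"tz": 0,"ax": 0,"ay": 0,"az": 0},
    {"fingers": 1,"tx": 0,"ty": 0,"tz": 0,"ax": 0,"ay": 0,"az": 0},
    {"fingers": 1,"tx": 0,"ty": 0,"tz": 0,"ax": 0,"ay": 0,"az": 0},
    {"fingers": 1,"tx": 0,"ty": 0,"tz": 0,"ax": 0,"ay": 0,"az": 0},
    {"fingers": 1,"tx": 0,"ty": 0,"tz": 0,"ax": 0,"ay": 0,"az": 0}
  ]
}}

```text
time_s: 4.43
tcp_pos: [0.4491, 0.011, 0.0249]
ee_rot: [[0.001, -0.998, 0.068], [0.001, 0.068, 0.998], [-1.0, -0.001, 0.001]]
wrist_force: [-0.1, 0.3, 0.4]
gripper_width: 0.558
```

```bash
python3 - <<'E'
from h import *
np.set_printoptions(precision=4,suppress=True)
s=r.sense();print(s["gripper_width"]);go([.4495,.010,.2],4)
# rail end in earlier w3 view
w=snap("wrist")
M=np.array(w["mount"]);n=cv2.undistortPoints(np.array([[[320,18.]]]),K(w),np.array(w["dist"]))[0,0]
o=M[:3,3];d=M[:3,:3]@np.array([n[0],n[1],1]);k=(.1043-.032-o[0])/d[0];e=o+k*d;print("end in tool(at w3)",e)
# world end -> now
print("world end y approx", .0127+e[2]*.998)
# slot estimates
w1={**w}
R=np.array([[-0.001,-0.998,0.07],[0,0.07,0.998],[-1,0.001,0]]);T=np.eye(4);T[:3,:3]=R;T[:3,3]=[.505,.0018,.2516];W=np.linalg.inv(T@M);w1["R"]=W[:3,:3];w1["t"]=W[:3,3]
for nm,c,z in[("horn front mid R",(383.5,108.5),.108),("hornfront outer",(380,92),.108),("hornfront inner",(387,125),.108),("lip rear outer",(471,102),.08),("lip rear inner",(473,135),.08),("lip front inner",(520,123),.08)]:
    print(nm,onz(w1,(c[0]/3,30+c[1]/3),z))
E
```

```text
0.5578709791505163
t [-0.2334 -0.0009 -0.0012] a [-0.044   0.0002  0.0004] tcp [0.4491 0.011  0.0249] F [-0.1  0.3  0.4] M [ 0.09 -0.07 -0.  ] t 4.4333
end in tool(at w3) [ 0.0723 -0.0007 -0.143 ]
world end y approx -0.1300122395345555
horn front mid R [ 0.6443 -0.1421  0.108 ]
hornfront outer [ 0.6445 -0.1462  0.108 ]
hornfront inner [ 0.6441 -0.1381  0.108 ]
lip rear outer [ 0.6327 -0.1478  0.08  ]
lip rear inner [ 0.6337 -0.1391  0.08  ]
lip front inner [ 0.6196 -0.1409  0.08  ]
```

>>> {"fn": "play_rows", "kwargs": {
  "commands": [
    {"fingers": 1,"tx": 0,"ty": 0,"tz": 0,"ax": 0,"ay": 0,"az": 0},
    {"fingers": 1,"tx": 0,"ty": 0,"tz": 0,"ax": 0,"ay": 0,"az": 0},
    {"fingers": 1,"tx": 0,"ty": 0,"tz": 0,"ax": 0,"ay": 0,"az": 0},
    {"fingers": 1,"tx": 0,"ty": 0,"tz": 0,"ax": 0,"ay": 0,"az": 0},
    {"fingers": 1,"tx": 0,"ty": 0,"tz": 0,"ax": 0,"ay": 0,"az": 0}
  ]
}}

```text
time_s: 4.9
tcp_pos: [0.4491, 0.011, 0.0242]
ee_rot: [[0.0, -0.998, 0.068], [0.0, 0.068, 0.998], [-1.0, -0.0, 0.0]]
wrist_force: [1.3, 0.1, -0.5]
gripper_width: 0.206
```

>>> {"fn": "play_rows", "kwargs": {
  "commands": [
    {"fingers": 1,"tx": 0,"ty": 0,"tz": 0,"ax": 0,"ay": 0,"az": 0},
    {"fingers": 1,"tx": 0,"ty": 0,"tz": 0,"ax": 0,"ay": 0,"az": 0},
    {"fingers": 1,"tx": -0.05,"ty": 0,"tz": 0,"ax": 0,"ay": 0,"az": 0},
    {"fingers": 1,"tx": -0.1,"ty": 0,"tz": 0,"ax": 0,"ay": 0,"az": 0},
    {"fingers": 1,"tx": -0.12,"ty": 0,"tz": 0,"ax": 0,"ay": 0,"az": 0}
  ]
}}

```text
time_s: 5.32
tcp_pos: [0.4502, 0.0113, 0.1174]
ee_rot: [[0.004, -0.998, 0.067], [0.001, 0.067, 0.998], [-1.0, -0.004, 0.001]]
wrist_force: [0.9, -0.2, -2.8]
gripper_width: 0.203
```

```bash
python3 - <<'E'
from h import *
s=r.sense();print(s["gripper_width"]);go([.596,.008,.11],4.1)
E
```

```text
0.20332201171636277
t [ 0.0107 -0.1941  0.0087] a [-0.0443  0.0003  0.0014] tcp [0.4502 0.0113 0.1174] F [ 0.9 -0.2 -2.8] M [ 0.26 -0.28  0.02] t 5.3167
```

>>> {"fn": "play_rows", "kwargs": {
  "commands": [
    {"fingers": 1,"tx": 0.005,"ty": -0.05,"tz": 0.002,"ax": -0.02,"ay": 0,"az": 0},
    {"fingers": 1,"tx": 0.005,"ty": -0.1,"tz": 0.005,"ax": -0.044,"ay": 0,"az": 0},
    {"fingers": 1,"tx": 0.005,"ty": -0.15,"tz": 0.008,"ax": -0.044,"ay": 0,"az": 0},
    {"fingers": 1,"tx": 0.005,"ty": -0.193,"tz": 0.008,"ax": -0.044,"ay": 0,"az": 0},
    {"fingers": 1,"tx": 0.005,"ty": -0.193,"tz": 0.008,"ax": -0.044,"ay": 0,"az": 0}
  ]
}}

```text
time_s: 5.73
tcp_pos: [0.5991, 0.007, 0.1094]
ee_rot: [[0.004, -0.998, -0.07], [-0.0, -0.07, 0.998], [-1.0, -0.004, -0.001]]
wrist_force: [0.9, -0.1, -2.7]
gripper_width: 0.202
```

```bash
python3 - <<'E'
from h import *
go([.596,.008,.1],4.1)
w=snap("wrist");b=snap("side");t=snap("top")
c=lambda p,x0,y0,x1,y1,f:cv2.resize(p["image"][y0:y1,x0:x1,::-1],None,fx=f,fy=f,interpolation=cv2.INTER_CUBIC)
A=c(w,130,0,430,120,2.6); B=c(b,280,170,430,285,2.6); C=c(t,230,190,380,240,2.6)
out=np.zeros((600,800,3),np.uint8);out[:A.shape[0],:A.shape[1]]=A;out[300:300+B.shape[0]//1,:B.shape[1]]=B[:300];out[300:300+C.shape[0],400:400+C.shape[1]]=C
cv2.imwrite("pics/m1.png",out)
E
```

```text
t [0.0126 0.004  0.0017] a [-0.0006 -0.0002  0.0012] tcp [0.5991 0.007  0.1094] F [ 0.9 -0.1 -2.7] M [ 0.14 -0.18  0.01] t 5.7333
```

View pics/m1.png

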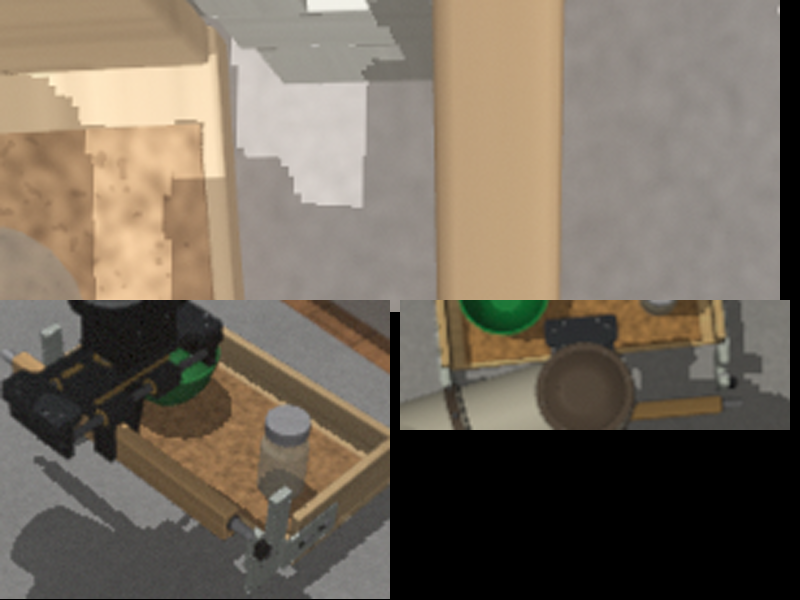

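The right rail end clears the bracket's inner face by only about 3 mm, and the approach along rack x adds +2 mm in y, which centres it. I'll descend to horn height and approach.

>>> {"fn": "play_rows", "kwargs": {
  "commands": [
    {"fingers": 1,"tx": 0.0127,"ty": 0,"tz": 0.0005,"ax": 0,"ay": 0,"az": 0},
    {"fingers": 1,"tx": 0.0127,"ty": -0.01,"tz": 0.0005,"ax": 0,"ay": 0,"az": 0},
    {"fingers": 1,"tx": 0.0127,"ty": -0.02,"tz": 0.0005,"ax": 0,"ay": 0,"az": 0},
    {"fingers": 1,"tx": 0.0127,"ty": -0.026,"tz": 0.0005,"ax": 0,"ay": 0,"az": 0},
    {"fingers": 1,"tx": 0.0127,"ty": -0.026,"tz": 0.0005,"ax": 0,"ay": 0,"az": 0}
  ]
}}

```text
time_s: 6.3
tcp_pos: [0.6145, 0.0091, 0.1013]
ee_rot: [[0.002, -0.998, -0.07], [0.0, -0.07, 0.998], [-1.0, -0.002, -0.0]]
wrist_force: [0.6, 0.1, -2.6]
gripper_width: 0.209
```

```bash
python3 - <<'E'
from h import *
go([.63,.009,.1],4.1)
E
```

```text
t [ 0.0017 -0.0206 -0.0016] a [-0.0004 -0.      0.0006] tcp [0.6145 0.0091 0.1013] F [ 0.6  0.1 -2.6] M [ 0.06 -0.07 -0.07] t 6.3
```

>>> {"fn": "play_rows", "kwargs": {
  "commands": [
    {"fingers": 1,"tx": 0,"ty": -0.002,"tz": 0,"ax": 0,"ay": 0,"az": 0},
    {"fingers": 1,"tx": 0,"ty": -0.004,"tz": 0,"ax": 0,"ay": 0,"az": 0},
    {"fingers": 1,"tx": 0,"ty": -0.006,"tz": 0,"ax": 0,"ay": 0,"az": 0},
    {"fingers": 1,"tx": 0,"ty": -0.008,"tz": 0,"ax": 0,"ay": 0,"az": 0},
    {"fingers": 1,"tx": 0,"ty": -0.008,"tz": 0,"ax": 0,"ay": 0,"az": 0}
  ]
}}

```text
time_s: 6.72
tcp_pos: [0.6193, 0.0092, 0.101]
ee_rot: [[0.0, -0.998, -0.07], [0.0, -0.07, 0.998], [-1.0, -0.0, 0.0]]
wrist_force: [-0.4, 1.3, -2.6]
gripper_width: 0.203
```

>>> {"fn": "play_rows", "kwargs": {
  "commands": [
    {"fingers": 1,"tx": 0,"ty": -0.001,"tz": 0,"ax": 0,"ay": 0,"az": 0},
    {"fingers": 1,"tx": 0,"ty": -0.002,"tz": 0,"ax": 0,"ay": 0,"az": 0},
    {"fingers": 1,"tx": 0,"ty": -0.003,"tz": 0,"ax": 0,"ay": 0,"az": 0},
    {"fingers": 1,"tx": 0,"ty": -0.004,"tz": 0,"ax": 0,"ay": 0,"az": 0},
    {"fingers": 1,"tx": 0,"ty": -0.004,"tz": 0,"ax": 0,"ay": 0,"az": 0}
  ]
}}

```text
time_s: 7.13
tcp_pos: [0.6222, 0.0094, 0.1009]
ee_rot: [[0.0, -0.998, -0.07], [-0.0, -0.07, 0.998], [-1.0, -0.0, -0.0]]
wrist_force: [0.4, -0.5, -2.7]
gripper_width: 0.204
```

```bash
python3 - <<'E'
from h import *
go([.63,.009,.1],4.1)
E
```

```text
t [ 0.0012 -0.0104 -0.0012] a [-0.0005 -0.      0.    ] tcp [0.6222 0.0094 0.1009] F [ 0.4 -0.5 -2.7] M [ 0.07 -0.06 -0.01] t 7.1333
```

>>> {"fn": "play_rows", "kwargs": {
  "commands": [
    {"fingers": 1,"tx": 0,"ty": -0.001,"tz": 0,"ax": 0,"ay": 0,"az": 0},
    {"fingers": 1,"tx": 0,"ty": -0.002,"tz": 0,"ax": 0,"ay": 0,"az": 0},
    {"fingers": 1,"tx": 0,"ty": -0.003,"tz": 0,"ax": 0,"ay": 0,"az": 0},
    {"fingers": 1,"tx": 0,"ty": -0.004,"tz": 0,"ax": 0,"ay": 0,"az": 0},
    {"fingers": 1,"tx": 0,"ty": -0.004,"tz": 0,"ax": 0,"ay": 0,"az": 0}
  ]
}}

```text
time_s: 7.55
tcp_pos: [0.6252, 0.0096, 0.1009]
ee_rot: [[0.0, -0.998, -0.07], [0.0, -0.07, 0.998], [-1.0, -0.0, -0.0]]
wrist_force: [-0.7, -0.4, -1.8]
gripper_width: 0.205
```

```bash
python3 - <<'E'
from h import *
go([.63,.009,.1],4.1)
E
```

```text
t [ 0.0013 -0.0063 -0.0013] a [-0.0005 -0.      0.0001] tcp [0.6252 0.0096 0.1009] F [-0.7 -0.4 -1.8] M [ 0.08 -0.05 -0.  ] t 7.55
```

>>> {"fn": "play_rows", "kwargs": {
  "commands": [
    {"fingers": 1,"tx": 0,"ty": -0.0006,"tz": 0,"ax": 0,"ay": 0,"az": 0},
    {"fingers": 1,"tx": 0,"ty": -0.0012,"tz": 0,"ax": 0,"ay": 0,"az": 0},
    {"fingers": 1,"tx": 0,"ty": -0.0018,"tz": 0,"ax": 0,"ay": 0,"az": 0},
    {"fingers": 1,"tx": 0,"ty": -0.0024,"tz": 0,"ax": 0,"ay": 0,"az": 0},
    {"fingers": 1,"tx": 0,"ty": -0.0024,"tz": 0,"ax": 0,"ay": 0,"az": 0}
  ]
}}

```text
time_s: 7.97
tcp_pos: [0.6269, 0.0097, 0.1009]
ee_rot: [[0.0, -0.998, -0.07], [0.0, -0.07, 0.998], [-1.0, -0.0, 0.0]]
wrist_force: [-0.7, -0.2, -2.7]
gripper_width: 0.2
```

```bash
python3 - <<'E'
from h import *
go([.63,.009,.1],4.1)
E
```

```text
t [ 0.0013 -0.004  -0.0012] a [-0.0005  0.      0.    ] tcp [0.6269 0.0097 0.1009] F [-0.7 -0.2 -2.7] M [ 0.09 -0.    0.01] t 7.9667
```

>>> {"fn": "play_rows", "kwargs": {
  "commands": [
    {"fingers": 1,"tx": 0,"ty": -0.0006,"tz": 0,"ax": 0,"ay": 0,"az": 0},
    {"fingers": 1,"tx": 0,"ty": -0.0012,"tz": 0,"ax": 0,"ay": 0,"az": 0},
    {"fingers": 1,"tx": 0,"ty": -0.0018,"tz": 0,"ax": 0,"ay": 0,"az": 0},
    {"fingers": 1,"tx": 0,"ty": -0.0024,"tz": 0,"ax": 0,"ay": 0,"az": 0},
    {"fingers": 1,"tx": 0,"ty": -0.0024,"tz": 0,"ax": 0,"ay": 0,"az": 0}
  ]
}}

```text
time_s: 8.38
tcp_pos: [0.6287, 0.0099, 0.1009]
ee_rot: [[0.0, -0.998, -0.07], [0.0, -0.07, 0.998], [-1.0, -0.0, 0.0]]
wrist_force: [0.3, 0.2, -2.3]
gripper_width: 0.207
```

```bash
python3 - <<'E'
from h import *
go([.63,.009,.1],4.1)
E
```

```text
t [ 0.0012 -0.0016 -0.0013] a [-0.0005  0.      0.    ] tcp [0.6287 0.0099 0.1009] F [ 0.3  0.2 -2.3] M [ 0.1  -0.06  0.03] t 8.3833
```

>>> {"fn": "play_rows", "kwargs": {
  "commands": [
    {"fingers": 1,"tx": 0,"ty": -0.0006,"tz": 0,"ax": 0,"ay": 0,"az": 0},
    {"fingers": 1,"tx": 0,"ty": -0.0012,"tz": 0,"ax": 0,"ay": 0,"az": 0},
    {"fingers": 1,"tx": 0,"ty": -0.0018,"tz": 0,"ax": 0,"ay": 0,"az": 0},
    {"fingers": 1,"tx": 0,"ty": -0.002,"tz": 0,"ax": 0,"ay": 0,"az": 0},
    {"fingers": 1,"tx": 0,"ty": -0.002,"tz": 0,"ax": 0,"ay": 0,"az": 0}
  ]
}}

```text
time_s: 8.8
tcp_pos: [0.6301, 0.0099, 0.1009]
ee_rot: [[0.0, -0.998, -0.07], [-0.0, -0.07, 0.998], [-1.0, -0.0, -0.0]]
wrist_force: [-0.7, 0.6, -2.2]
gripper_width: 0.204
```

```bash
python3 - <<'E'
from h import *
go([.63,.009,.1],4.1)
E
```

```text
t [ 0.0012  0.0003 -0.0012] a [-0.0005 -0.      0.    ] tcp [0.6301 0.0099 0.1009] F [-0.7  0.6 -2.2] M [ 0.09 -0.04  0.05] t 8.8
```

>>> {"fn": "play_rows", "kwargs": {
  "commands": [
    {"fingers": 1,"tx": 0,"ty": -0.0006,"tz": 0,"ax": 0,"ay": 0,"az": 0},
    {"fingers": 1,"tx": 0,"ty": -0.0012,"tz": 0,"ax": 0,"ay": 0,"az": 0},
    {"fingers": 1,"tx": 0,"ty": -0.0018,"tz": 0,"ax": 0,"ay": 0,"az": 0},
    {"fingers": 1,"tx": 0,"ty": -0.002,"tz": 0,"ax": 0,"ay": 0,"az": 0},
    {"fingers": 1,"tx": 0,"ty": -0.002,"tz": 0,"ax": 0,"ay": 0,"az": 0}
  ]
}}

```text
time_s: 9.22
tcp_pos: [0.6316, 0.01, 0.1009]
ee_rot: [[-0.0, -0.998, -0.07], [-0.0, -0.07, 0.998], [-1.0, 0.0, -0.0]]
wrist_force: [-0.7, -0.1, -2.9]
gripper_width: 0.205
```

```bash
python3 - <<'E'
from h import *
go([.632,.009,.1],4.1)
w=snap("side");t=snap("top");wr=snap("wrist")
c=lambda p,x0,y0,x1,y1,f:cv2.resize(p["image"][y0:y1,x0:x1,::-1],None,fx=f,fy=f,interpolation=cv2.INTER_CUBIC)
A=c(w,280,165,430,285,4); B=c(wr,130,0,430,60,2); C=c(t,230,190,380,240,2.6)
out=np.zeros((600,800,3),np.uint8);out[:480,:600]=A;out[480:,:600]=B
cv2.imwrite("pics/m2.png",out)
E
```

```text
t [ 0.0012 -0.0005 -0.0014] a [-0.0006 -0.     -0.0001] tcp [0.6316 0.01   0.1009] F [-0.7 -0.1 -2.9] M [ 0.04  0.06 -0.01] t 9.2167
```

View pics/m2.png

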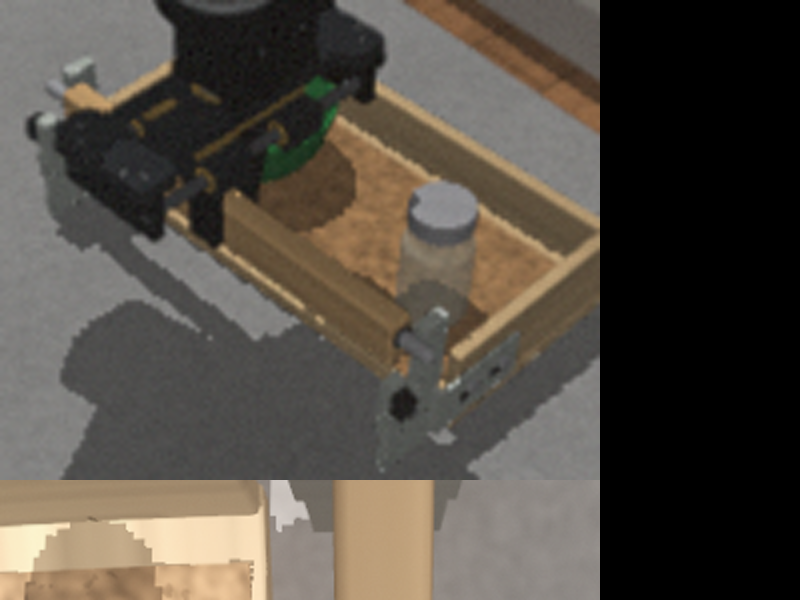

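Both pins are in front of their horns and above the lips, not yet touching. Continue.

>>> {"fn": "play_rows", "kwargs": {
  "commands": [
    {"fingers": 1,"tx": 0,"ty": -0.0006,"tz": 0,"ax": 0,"ay": 0,"az": 0},
    {"fingers": 1,"tx": 0,"ty": -0.0012,"tz": 0,"ax": 0,"ay": 0,"az": 0},
    {"fingers": 1,"tx": 0,"ty": -0.0018,"tz": 0,"ax": 0,"ay": 0,"az": 0},
    {"fingers": 1,"tx": 0,"ty": -0.002,"tz": 0,"ax": 0,"ay": 0,"az": 0},
    {"fingers": 1,"tx": 0,"ty": -0.002,"tz": 0,"ax": 0,"ay": 0,"az": 0}
  ]
}}

```text
time_s: 9.78
tcp_pos: [0.6319, 0.01, 0.1008]
ee_rot: [[-0.003, -0.998, -0.07], [-0.0, -0.07, 0.998], [-1.0, 0.003, -0.0]]
wrist_force: [-5.4, 0.9, 1.0]
gripper_width: 0.206
```

```bash
python3 - <<'E'
from h import *
go([.632,.009,.1],4.1)
E
```

```text
t [ 0.001  -0.0001 -0.0013] a [-0.0006 -0.0001 -0.0009] tcp [0.6319 0.01   0.1008] F [-5.4  0.9  1. ] M [ 0.29  1.45 -0.04] t 9.7833
```

>>> {"fn": "play_rows", "kwargs": {
  "commands": [
    {"fingers": 1,"tx": 0,"ty": -0.0006,"tz": 0,"ax": 0,"ay": 0,"az": 0},
    {"fingers": 1,"tx": 0,"ty": -0.0012,"tz": 0,"ax": 0,"ay": 0,"az": 0},
    {"fingers": 1,"tx": 0,"ty": -0.0016,"tz": 0,"ax": 0,"ay": 0,"az": 0},
    {"fingers": 1,"tx": 0,"ty": -0.0016,"tz": 0,"ax": 0,"ay": 0,"az": 0}
  ]
}}

```text
time_s: 10.12
tcp_pos: [0.632, 0.01, 0.1007]
ee_rot: [[-0.005, -0.998, -0.069], [-0.001, -0.069, 0.998], [-1.0, 0.005, -0.0]]
wrist_force: [-7.9, 1.0, 2.4]
gripper_width: 0.204
```

```bash
python3 - <<'E'
from h import *
go([.634,.009,.1],4.1)
E
```

```text
t [ 0.001  -0.0026 -0.0016] a [-0.0006 -0.0001 -0.0017] tcp [0.632  0.01   0.1007] F [-7.9  1.   2.4] M [0.43 2.22 0.01] t 10.1167
```

Contact at 8 N with a near-zero yaw moment, so both pins bear evenly on the horns. Back off 1 mm to slot centre and lower.

>>> {"fn": "play_rows", "kwargs": {
  "commands": [
    {"fingers": 1,"tx": 0,"ty": 0.0044,"tz": 0,"ax": 0,"ay": 0,"az": 0},
    {"fingers": 1,"tx": 0,"ty": 0.0044,"tz": 0,"ax": 0,"ay": 0,"az": 0},
    {"fingers": 1,"tx": 0.003,"ty": 0.0044,"tz": 0,"ax": 0,"ay": 0,"az": 0},
    {"fingers": 1,"tx": 0.006,"ty": 0.0044,"tz": 0,"ax": 0,"ay": 0,"az": 0},
    {"fingers": 1,"tx": 0.006,"ty": 0.0044,"tz": 0,"ax": 0,"ay": 0,"az": 0}
  ]
}}

```text
time_s: 10.53
tcp_pos: [0.6314, 0.01, 0.0958]
ee_rot: [[0.0, -0.998, -0.07], [0.0, -0.07, 0.998], [-1.0, -0.0, 0.0]]
wrist_force: [-0.4, -0.7, -2.7]
gripper_width: 0.205
```

```bash
python3 - <<'E'
from h import *
go([.631,.01,.09],4.1)
E
```

```text
t [ 0.0077  0.0005 -0.    ] a [-0.0005  0.      0.0001] tcp [0.6314 0.01   0.0958] F [-0.4 -0.7 -2.7] M [ 0.07 -0.01 -0.  ] t 10.5333
```

>>> {"fn": "play_rows", "kwargs": {
  "commands": [
    {"fingers": 1,"tx": 0.002,"ty": 0.0004,"tz": 0,"ax": 0,"ay": 0,"az": 0},
    {"fingers": 1,"tx": 0.004,"ty": 0.0004,"tz": 0,"ax": 0,"ay": 0,"az": 0},
    {"fingers": 1,"tx": 0.006,"ty": 0.0004,"tz": 0,"ax": 0,"ay": 0,"az": 0},
    {"fingers": 1,"tx": 0.008,"ty": 0.0004,"tz": 0,"ax": 0,"ay": 0,"az": 0},
    {"fingers": 1,"tx": 0.008,"ty": 0.0004,"tz": 0,"ax": 0,"ay": 0,"az": 0}
  ]
}}

```text
time_s: 10.95
tcp_pos: [0.6305, 0.0099, 0.09]
ee_rot: [[-0.001, -0.998, -0.07], [-0.0, -0.07, 0.998], [-1.0, 0.001, -0.0]]
wrist_force: [0.4, 0.4, -2.6]
gripper_width: 0.204
```

```bash
python3 - <<'E'
from h import *
go([.631,.01,.09],4.1)
E
```

```text
t [-0.0001 -0.0006  0.    ] a [-0.0006 -0.     -0.0002] tcp [0.6305 0.0099 0.09  ] F [ 0.4  0.4 -2.6] M [ 0.07 -0.   -0.05] t 10.95
```

>>> {"fn": "play_rows", "kwargs": {
  "commands": [
    {"fingers": 1,"tx": 0.001,"ty": 0,"tz": 0,"ax": 0,"ay": 0,"az": 0},
    {"fingers": 1,"tx": 0.002,"ty": 0,"tz": 0,"ax": 0,"ay": 0,"az": 0},
    {"fingers": 1,"tx": 0.003,"ty": 0,"tz": 0,"ax": 0,"ay": 0,"az": 0},
    {"fingers": 1,"tx": 0.004,"ty": 0,"tz": 0,"ax": 0,"ay": 0,"az": 0},
    {"fingers": 1,"tx": 0.004,"ty": 0,"tz": 0,"ax": 0,"ay": 0,"az": 0}
  ]
}}

```text
time_s: 11.37
tcp_pos: [0.6306, 0.01, 0.0872]
ee_rot: [[-0.0, -0.998, -0.07], [-0.0, -0.07, 0.998], [-1.0, 0.0, -0.0]]
wrist_force: [0.2, -0.2, -2.2]
gripper_width: 0.204
```

```bash
python3 - <<'E'
from h import *
go([.631,.01,.084],4.1)
E
```

```text
t [ 0.0043 -0.0006  0.    ] a [-0.0006 -0.     -0.0001] tcp [0.6306 0.01   0.0872] F [ 0.2 -0.2 -2.2] M [ 0.03 -0.03 -0.02] t 11.3667
```

>>> {"fn": "play_rows", "kwargs": {
  "commands": [
    {"fingers": 1,"tx": 0.001,"ty": -0.0003,"tz": 0,"ax": 0,"ay": 0,"az": 0},
    {"fingers": 1,"tx": 0.002,"ty": -0.0003,"tz": 0,"ax": 0,"ay": 0,"az": 0},
    {"fingers": 1,"tx": 0.003,"ty": -0.0003,"tz": 0,"ax": 0,"ay": 0,"az": 0},
    {"fingers": 1,"tx": 0.003,"ty": -0.0003,"tz": 0,"ax": 0,"ay": 0,"az": 0}
  ]
}}

```text
time_s: 11.7
tcp_pos: [0.6308, 0.01, 0.0849]
ee_rot: [[-0.0, -0.998, -0.07], [-0.0, -0.07, 0.998], [-1.0, 0.0, -0.0]]
wrist_force: [0.1, 0.1, -3.2]
gripper_width: 0.204
```

```bash
python3 - <<'E'
from h import *
go([.631,.01,.084],4.1)
E
```

```text
t [ 0.0012 -0.0003  0.    ] a [-0.0006 -0.     -0.0001] tcp [0.6308 0.01   0.0849] F [ 0.1  0.1 -3.2] M [ 0.14 -0.02  0.04] t 11.7
```

>>> {"fn": "play_rows", "kwargs": {
  "commands": [
    {"fingers": 1,"tx": 0.001,"ty": 0,"tz": 0,"ax": 0,"ay": 0,"az": 0},
    {"fingers": 1,"tx": 0.002,"ty": 0,"tz": 0,"ax": 0,"ay": 0,"az": 0},
    {"fingers": 1,"tx": 0.0025,"ty": 0,"tz": 0,"ax": 0,"ay": 0,"az": 0},
    {"fingers": 1,"tx": 0.0025,"ty": 0,"tz": 0,"ax": 0,"ay": 0,"az": 0}
  ]
}}

```text
time_s: 12.03
tcp_pos: [0.6308, 0.01, 0.0831]
ee_rot: [[-0.0, -0.998, -0.07], [-0.0, -0.07, 0.998], [-1.0, 0.0, -0.0]]
wrist_force: [0.3, -0.1, -1.5]
gripper_width: 0.203
```

```bash
python3 - <<'E'
from h import *
go([.631,.01,.08],4.1)
E
```

```text
t [ 0.0042 -0.0003  0.    ] a [-0.0005 -0.     -0.0001] tcp [0.6308 0.01   0.0831] F [ 0.3 -0.1 -1.5] M [0.14 0.   0.05] t 12.0333
```

>>> {"fn": "play_rows", "kwargs": {
  "commands": [
    {"fingers": 1,"tx": 0.001,"ty": 0,"tz": 0,"ax": 0,"ay": 0,"az": 0},
    {"fingers": 1,"tx": 0.002,"ty": 0,"tz": 0,"ax": 0,"ay": 0,"az": 0},
    {"fingers": 1,"tx": 0.0025,"ty": 0,"tz": 0,"ax": 0,"ay": 0,"az": 0},
    {"fingers": 1,"tx": 0.0025,"ty": 0,"tz": 0,"ax": 0,"ay": 0,"az": 0}
  ]
}}

```text
time_s: 12.37
tcp_pos: [0.6308, 0.01, 0.0813]
ee_rot: [[-0.0, -0.998, -0.07], [-0.0, -0.07, 0.998], [-1.0, 0.0, -0.0]]
wrist_force: [0.9, 0.7, -2.0]
gripper_width: 0.204
```

```bash
python3 - <<'E'
from h import *
go([.631,.01,.08],4.1)
E
```

```text
t [ 0.0017 -0.0003  0.    ] a [-0.0006 -0.     -0.0001] tcp [0.6308 0.01   0.0813] F [ 0.9  0.7 -2. ] M [ 0.11 -0.03 -0.04] t 12.3667
```

>>> {"fn": "play_rows", "kwargs": {
  "commands": [
    {"fingers": 1,"tx": 0.001,"ty": 0,"tz": 0,"ax": 0,"ay": 0,"az": 0},
    {"fingers": 1,"tx": 0.002,"ty": 0,"tz": 0,"ax": 0,"ay": 0,"az": 0},
    {"fingers": 1,"tx": 0.0025,"ty": 0,"tz": 0,"ax": 0,"ay": 0,"az": 0},
    {"fingers": 1,"tx": 0.0025,"ty": 0,"tz": 0,"ax": 0,"ay": 0,"az": 0}
  ]
}}

```text
time_s: 12.7
tcp_pos: [0.6309, 0.01, 0.0795]
ee_rot: [[-0.0, -0.998, -0.07], [0.0, -0.07, 0.998], [-1.0, 0.0, 0.0]]
wrist_force: [-0.9, 0.1, -2.4]
gripper_width: 0.204
```

```bash
python3 - <<'E'
from h import *
go([.631,.01,.08],4.1)
E
```

```text
t [-0.0007 -0.0001 -0.    ] a [-0.0006  0.     -0.    ] tcp [0.6309 0.01   0.0795] F [-0.9  0.1 -2.4] M [ 0.14 -0.    0.03] t 12.7
```

>>> {"fn": "play_rows", "kwargs": {
  "commands": [
    {"fingers": 1,"tx": 0.001,"ty": 0,"tz": 0,"ax": 0,"ay": 0,"az": 0},
    {"fingers": 1,"tx": 0.002,"ty": 0,"tz": 0,"ax": 0,"ay": 0,"az": 0},
    {"fingers": 1,"tx": 0.0025,"ty": 0,"tz": 0,"ax": 0,"ay": 0,"az": 0},
    {"fingers": 1,"tx": 0.0025,"ty": 0,"tz": 0,"ax": 0,"ay": 0,"az": 0}
  ]
}}

```text
time_s: 13.03
tcp_pos: [0.6313, 0.0101, 0.078]
ee_rot: [[0.001, -0.998, -0.07], [0.0, -0.07, 0.998], [-1.0, -0.001, 0.0]]
wrist_force: [0.8, -0.2, -1.0]
gripper_width: 0.203
```

```bash
python3 - <<'E'
from h import *
go([.631,.01,.08],4.1)
E
```

```text
t [-0.0027  0.0005 -0.0001] a [-0.0006  0.0001  0.0004] tcp [0.6313 0.0101 0.078 ] F [ 0.8 -0.2 -1. ] M [ 0.33 -0.21 -0.01] t 13.0333
```

>>> {"fn": "play_rows", "kwargs": {
  "commands": [
    {"fingers": 1,"tx": 0.001,"ty": 0,"tz": 0,"ax": 0,"ay": 0,"az": 0},
    {"fingers": 1,"tx": 0.0015,"ty": 0,"tz": 0,"ax": 0,"ay": 0,"az": 0},
    {"fingers": 1,"tx": 0.002,"ty": 0,"tz": 0,"ax": 0,"ay": 0,"az": 0},
    {"fingers": 1,"tx": 0.002,"ty": 0,"tz": 0,"ax": 0,"ay": 0,"az": 0}
  ]
}}

```text
time_s: 13.37
tcp_pos: [0.6314, 0.0101, 0.0765]
ee_rot: [[0.001, -0.998, -0.07], [0.0, -0.07, 0.998], [-1.0, -0.001, 0.0]]
wrist_force: [1.6, -0.4, 0.3]
gripper_width: 0.202
```

```bash
python3 - <<'E'
from h import *
go([.631,.01,.08],4.1)
E
```

```text
t [-0.0047  0.0005 -0.0001] a [-0.0005  0.      0.0004] tcp [0.6314 0.0101 0.0765] F [ 1.6 -0.4  0.3] M [ 0.44 -0.27 -0.13] t 13.3667
```

>>> {"fn": "play_rows", "kwargs": {
  "commands": [
    {"fingers": 1,"tx": 0.001,"ty": 0,"tz": 0,"ax": 0,"ay": 0,"az": 0},
    {"fingers": 1,"tx": 0.0015,"ty": 0,"tz": 0,"ax": 0,"ay": 0,"az": 0},
    {"fingers": 1,"tx": 0.002,"ty": 0,"tz": 0,"ax": 0,"ay": 0,"az": 0},
    {"fingers": 1,"tx": 0.002,"ty": 0,"tz": 0,"ax": 0,"ay": 0,"az": 0}
  ]
}}

```text
time_s: 13.7
tcp_pos: [0.6317, 0.0101, 0.0758]
ee_rot: [[0.002, -0.998, -0.07], [0.0, -0.07, 0.998], [-1.0, -0.002, -0.0]]
wrist_force: [0.4, 0.5, 4.5]
gripper_width: 0.201
```

```bash
python3 - <<'E'
from h import *
go([.631,.01,.08],4.1)
E
```

```text
t [-0.0056  0.001  -0.0001] a [-0.0003 -0.      0.0007] tcp [0.6317 0.0101 0.0758] F [0.4 0.5 4.5] M [ 0.52 -0.12 -0.05] t 13.7
```

>>> {"fn": "play_rows", "kwargs": {
  "commands": [
    {"fingers": 1,"tx": 0.0007,"ty": 0,"tz": 0,"ax": 0,"ay": 0,"az": 0},
    {"fingers": 1,"tx": 0.0014,"ty": 0,"tz": 0,"ax": 0,"ay": 0,"az": 0},
    {"fingers": 1,"tx": 0.0014,"ty": 0,"tz": 0,"ax": 0,"ay": 0,"az": 0}
  ]
}}

```text
time_s: 13.95
tcp_pos: [0.6317, 0.0101, 0.0751]
ee_rot: [[0.002, -0.997, -0.071], [-0.0, -0.071, 0.997], [-1.0, -0.002, -0.0]]
wrist_force: [0.2, 0.9, 6.9]
gripper_width: 0.206
```

```bash
python3 - <<'E'
from h import *
go([.631,.01,.08],4.1)
E
```

```text
t [-0.0065  0.001  -0.0001] a [-0.0003 -0.0001  0.0007] tcp [0.6317 0.0101 0.0751] F [0.2 0.9 6.9] M [ 0.44  0.01 -0.06] t 13.95
```

>>> {"fn": "play_rows", "kwargs": {
  "commands": [
    {"fingers": 1,"tx": 0.0007,"ty": 0,"tz": 0,"ax": 0,"ay": 0,"az": 0},
    {"fingers": 1,"tx": 0.0014,"ty": 0,"tz": 0,"ax": 0,"ay": 0,"az": 0},
    {"fingers": 1,"tx": 0.0014,"ty": 0,"tz": 0,"ax": 0,"ay": 0,"az": 0}
  ]
}}

```text
time_s: 14.2
tcp_pos: [0.6318, 0.0101, 0.0744]
ee_rot: [[0.002, -0.997, -0.071], [-0.0, -0.071, 0.997], [-1.0, -0.002, -0.001]]
wrist_force: [-1.0, 0.3, 7.4]
gripper_width: 0.207
```

```bash
python3 - <<'E'
from h import *
go([.631,.01,.08],4.1)
E
```

```text
t [-0.0075  0.001  -0.0001] a [-0.0002 -0.0002  0.0007] tcp [0.6318 0.0101 0.0744] F [-1.   0.3  7.4] M [ 0.34  0.19 -0.03] t 14.2
```

>>> {"fn": "play_rows", "kwargs": {
  "commands": [
    {"fingers": 1,"tx": 0.0007,"ty": 0,"tz": 0,"ax": 0,"ay": 0,"az": 0},
    {"fingers": 1,"tx": 0.0014,"ty": 0,"tz": 0,"ax": 0,"ay": 0,"az": 0},
    {"fingers": 1,"tx": 0.0014,"ty": 0,"tz": 0,"ax": 0,"ay": 0,"az": 0}
  ]
}}

```text
time_s: 14.45
tcp_pos: [0.6318, 0.01, 0.0735]
ee_rot: [[0.002, -0.997, -0.071], [-0.001, -0.071, 0.997], [-1.0, -0.002, -0.001]]
wrist_force: [-1.1, 1.2, 7.1]
gripper_width: 0.203
```

```bash
python3 - <<'E'
from h import *
go([.631,.01,.08],4.1)
E
```

```text
t [-0.0086  0.001   0.    ] a [-0.0001 -0.0002  0.0007] tcp [0.6318 0.01   0.0735] F [-1.1  1.2  7.1] M [ 0.12  0.28 -0.12] t 14.45
```

>>> {"fn": "play_rows", "kwargs": {
  "commands": [
    {"fingers": 1,"tx": 0.0007,"ty": 0,"tz": 0,"ax": 0,"ay": 0,"az": 0},
    {"fingers": 1,"tx": 0.0014,"ty": 0,"tz": 0,"ax": 0,"ay": 0,"az": 0},
    {"fingers": 1,"tx": 0.0014,"ty": 0,"tz": 0,"ax": 0,"ay": 0,"az": 0}
  ]
}}

```text
time_s: 14.7
tcp_pos: [0.6318, 0.01, 0.0724]
ee_rot: [[0.002, -0.997, -0.071], [-0.001, -0.071, 0.997], [-1.0, -0.002, -0.001]]
wrist_force: [0.4, 0.6, 7.9]
gripper_width: 0.205
```

```bash
python3 - <<'E'
from h import *
go([.631,.01,.08],4.1)
E
```

```text
t [-0.0102  0.001   0.0001] a [-0.0001 -0.0003  0.0007] tcp [0.6318 0.01   0.0724] F [0.4 0.6 7.9] M [-0.04  0.11 -0.1 ] t 14.7
```

>>> {"fn": "play_rows", "kwargs": {
  "commands": [
    {"fingers": 1,"tx": 0.0007,"ty": 0,"tz": 0,"ax": 0,"ay": 0,"az": 0},
    {"fingers": 1,"tx": 0.0014,"ty": 0,"tz": 0,"ax": 0,"ay": 0,"az": 0},
    {"fingers": 1,"tx": 0.0014,"ty": 0,"tz": 0,"ax": 0,"ay": 0,"az": 0}
  ]
}}

```text
time_s: 14.95
tcp_pos: [0.6318, 0.0099, 0.0708]
ee_rot: [[0.002, -0.997, -0.071], [-0.001, -0.071, 0.997], [-1.0, -0.002, -0.001]]
wrist_force: [-0.4, -0.6, 3.9]
gripper_width: 0.203
```

```bash
python3 - <<'E'
from h import *
go([.631,.01,.08],4.1)
E
```

```text
t [-0.0122  0.001   0.0001] a [-0.0001 -0.0003  0.0007] tcp [0.6318 0.0099 0.0708] F [-0.4 -0.6  3.9] M [-0.21 -0.31 -0.05] t 14.95
```

>>> {"fn": "play_rows", "kwargs": {
  "commands": [
    {"fingers": 1,"tx": 0.0007,"ty": 0,"tz": 0,"ax": 0,"ay": 0,"az": 0},
    {"fingers": 1,"tx": 0.0014,"ty": 0,"tz": 0,"ax": 0,"ay": 0,"az": 0},
    {"fingers": 1,"tx": 0.0014,"ty": 0,"tz": 0,"ax": 0,"ay": 0,"az": 0}
  ]
}}

```text
time_s: 15.2
tcp_pos: [0.6317, 0.0099, 0.0693]
ee_rot: [[0.002, -0.997, -0.071], [-0.0, -0.071, 0.997], [-1.0, -0.002, -0.001]]
wrist_force: [1.3, -0.6, 6.8]
gripper_width: 0.202
```

```bash
python3 - <<'E'
from h import *
go([.631,.01,.08],4.1)
E
```

```text
t [-0.0143  0.001   0.0001] a [-0.0002 -0.0002  0.0006] tcp [0.6317 0.0099 0.0693] F [ 1.3 -0.6  6.8] M [-0.15 -0.26 -0.04] t 15.2
```

>>> {"fn": "play_rows", "kwargs": {
  "commands": [
    {"fingers": 1,"tx": 0.0007,"ty": 0,"tz": 0,"ax": 0,"ay": 0,"az": 0},
    {"fingers": 1,"tx": 0.0014,"ty": 0,"tz": 0,"ax": 0,"ay": 0,"az": 0},
    {"fingers": 1,"tx": 0.0014,"ty": 0,"tz": 0,"ax": 0,"ay": 0,"az": 0}
  ]
}}

```text
time_s: 15.45
tcp_pos: [0.6318, 0.0099, 0.0685]
ee_rot: [[0.002, -0.998, -0.071], [-0.0, -0.071, 0.998], [-1.0, -0.002, -0.0]]
wrist_force: [0.9, 0.8, 7.3]
gripper_width: 0.204
```

```bash
python3 - <<'E'
from h import *
go([.631,.01,.08],4.1)
E
```

```text
t [-0.0153  0.001   0.0001] a [-0.0003 -0.0001  0.0006] tcp [0.6318 0.0099 0.0685] F [0.9 0.8 7.3] M [-0.01 -0.11  0.02] t 15.45
```

Left pin is likely on its floor, with the right still to go. Press with a slight right-end-down tilt.

>>> {"fn": "play_rows", "kwargs": {
  "commands": [
    {"fingers": 1,"tx": 0.0008,"ty": 0,"tz": 0,"ax": 0,"ay": -0.0014,"az": 0},
    {"fingers": 1,"tx": 0.0016,"ty": 0,"tz": 0,"ax": 0,"ay": -0.0028,"az": 0},
    {"fingers": 1,"tx": 0.0016,"ty": 0,"tz": 0,"ax": 0,"ay": -0.0028,"az": 0}
  ]
}}

```text
time_s: 15.7
tcp_pos: [0.6317, 0.0099, 0.0667]
ee_rot: [[0.001, -0.998, -0.07], [0.009, -0.07, 0.998], [-1.0, -0.002, 0.009]]
wrist_force: [1.6, -0.1, 2.9]
gripper_width: 0.207
```

```bash
python3 - <<'E'
from h import *
go([.631,.01,.08],4.1)
E
```

```text
t [-0.0177  0.0009  0.0004] a [-0.0005  0.0028  0.0007] tcp [0.6317 0.0099 0.0667] F [ 1.6 -0.1  2.9] M [ 0.02 -0.6  -0.  ] t 15.7
```

>>> {"fn": "play_rows", "kwargs": {
  "commands": [
    {"fingers": 1,"tx": 0.0007,"ty": 0,"tz": 0,"ax": 0,"ay": 0,"az": 0},
    {"fingers": 1,"tx": 0.0014,"ty": 0,"tz": 0,"ax": 0,"ay": 0,"az": 0},
    {"fingers": 1,"tx": 0.0014,"ty": 0,"tz": 0,"ax": 0,"ay": 0,"az": 0}
  ]
}}

```text
time_s: 15.95
tcp_pos: [0.6317, 0.0099, 0.0654]
ee_rot: [[0.001, -0.998, -0.07], [0.009, -0.07, 0.998], [-1.0, -0.002, 0.009]]
wrist_force: [2.5, -1.9, 4.6]
gripper_width: 0.205
```

```bash
python3 - <<'E'
from h import *
go([.631,.01,.08],4.1)
E
```

```text
t [-0.0195  0.0009  0.0003] a [-0.0005  0.0028  0.0005] tcp [0.6317 0.0099 0.0654] F [ 2.5 -1.9  4.6] M [-0.   -0.78 -0.11] t 15.95
```

>>> {"fn": "play_rows", "kwargs": {
  "commands": [
    {"fingers": 1,"tx": 0.0005,"ty": 0,"tz": 0,"ax": 0,"ay": 0,"az": 0},
    {"fingers": 1,"tx": 0.001,"ty": 0,"tz": 0,"ax": 0,"ay": 0,"az": 0},
    {"fingers": 1,"tx": 0.001,"ty": 0,"tz": 0,"ax": 0,"ay": 0,"az": 0}
  ]
}}

```text
time_s: 16.2
tcp_pos: [0.6317, 0.0099, 0.0653]
ee_rot: [[0.001, -0.998, -0.07], [0.009, -0.07, 0.997], [-1.0, -0.002, 0.008]]
wrist_force: [2.0, -1.2, 7.1]
gripper_width: 0.203
```

```bash
python3 - <<'E'
from h import *
go([.631,.01,.08],4.1)
E
```

```text
t [-0.0196  0.0009  0.0003] a [-0.0004  0.0027  0.0006] tcp [0.6317 0.0099 0.0653] F [ 2.  -1.2  7.1] M [ 0.05 -0.46 -0.02] t 16.2
```

>>> {"fn": "play_rows", "kwargs": {
  "commands": [
    {"fingers": 1,"tx": 0.0007,"ty": 0,"tz": 0,"ax": 0,"ay": 0,"az": 0},
    {"fingers": 1,"tx": 0.0014,"ty": 0,"tz": 0,"ax": 0,"ay": 0,"az": 0},
    {"fingers": 1,"tx": 0.0014,"ty": 0,"tz": 0,"ax": 0,"ay": 0,"az": 0}
  ]
}}

```text
time_s: 16.45
tcp_pos: [0.6317, 0.0099, 0.0653]
ee_rot: [[0.001, -0.998, -0.07], [0.008, -0.07, 0.997], [-1.0, -0.002, 0.008]]
wrist_force: [0.4, -2.0, 11.2]
gripper_width: 0.204
```

```bash
python3 - <<'E'
from h import *
go([.631,.01,.08],4.1)
w=snap("side")
c=lambda p,x0,y0,x1,y1,f:cv2.resize(p["image"][y0:y1,x0:x1,::-1],None,fx=f,fy=f,interpolation=cv2.INTER_CUBIC)
A=c(w,280,175,420,285,5);cv2.imwrite("pics/m3.png",A)
E
```

```text
t [-0.0197  0.0009  0.0003] a [-0.0003  0.0026  0.0006] tcp [0.6317 0.0099 0.0653] F [ 0.4 -2.  11.2] M [ 0.1   0.04 -0.09] t 16.45
```

View pics/m3.png

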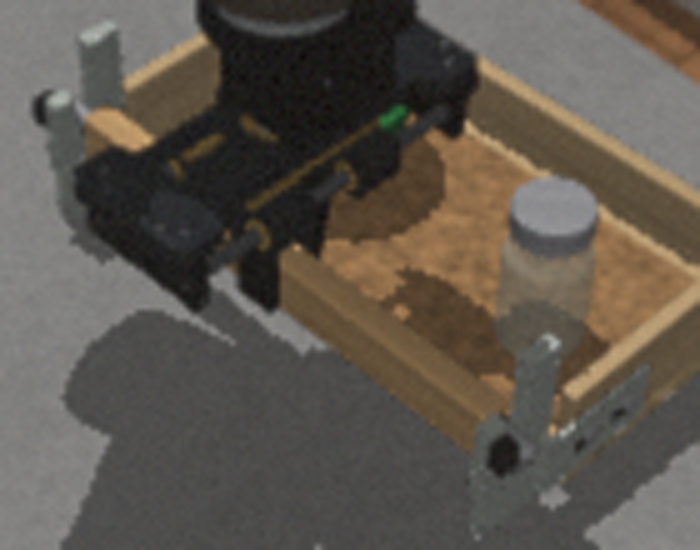

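Hard stop at z 0.0653 with a balanced moment. I'll check the left end by tilting it down and projecting the seated geometry into the picture.

>>> {"fn": "play_rows", "kwargs": {
  "commands": [
    {"fingers": 1,"tx": 0,"ty": 0,"tz": 0,"ax": 0,"ay": 0.0015,"az": 0},
    {"fingers": 1,"tx": 0,"ty": 0,"tz": 0,"ax": 0,"ay": 0.003,"az": 0},
    {"fingers": 1,"tx": 0,"ty": 0,"tz": 0,"ax": 0,"ay": 0.003,"az": 0}
  ]
}}

```text
time_s: 16.75
tcp_pos: [0.6317, 0.01, 0.0652]
ee_rot: [[0.002, -0.997, -0.071], [-0.001, -0.071, 0.997], [-1.0, -0.002, -0.001]]
wrist_force: [-0.1, -1.8, 12.0]
gripper_width: 0.208
```

```bash
python3 - <<'E'
from h import *
go([.631,.01,.08],4.1)
w=snap("side")
im=w["image"][:,:,::-1]; x0,y0,x1,y1,f=285,170,320,225,8
A=cv2.resize(im[y0:y1,x0:x1],None,fx=f,fy=f,interpolation=cv2.INTER_CUBIC)
B=cv2.resize(im[235:290,355:410],None,fx=f,fy=f,interpolation=cv2.INTER_CUBIC)
c=np.array([.6317,.0089]);yd=np.array([-.0707,.9975]);xd=np.array([.9975,.0707])
for dz,col in((0,(0,0,255)),(.008,(255,0,0))):
  for z0,ln in((.0571+.016,.140),):
    for sg,img,ox,oy in((1,A,x0,y0),(-1,B,355,235)):
      for sx in(-.009,.009):
        p=np.r_[c+yd*sg*ln+xd*sx,z0+dz+ (.0011*sg)]; u=proj(w,p)[0]; q=((u-[ox,oy]+.5)*f).astype(int); cv2.circle(img,tuple(map(int,q)),4,col,-1)
      for k in(.142,.164):
        p=np.r_[c+yd*sg*k,.0571+.004+dz+(.0012*sg)]; u=proj(w,p)[0]; q=((u-[ox,oy]+.5)*f).astype(int); cv2.circle(img,tuple(map(int,q)),4,(0,255,255) if dz==0 else (255,255,0),-1)
out=np.zeros((440,730,3),np.uint8);out[:,:280]=A;out[:,285:285+B.shape[1]]=B
cv2.imwrite("pics/m4.png",out)
E
```

```text
t [-0.0197  0.0009  0.0001] a [-0.0002 -0.0005  0.0007] tcp [0.6317 0.01   0.0652] F [-0.1 -1.8 12. ] M [ 0.04 -0.05 -0.06] t 16.75
```

View pics/m4.png

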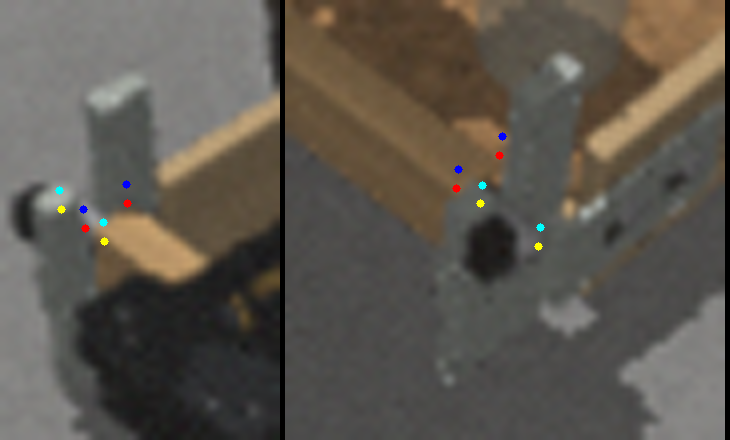

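>>> {"fn": "play_rows", "kwargs": {
  "commands": [
    {"fingers": 1,"tx": 0.0007,"ty": 0,"tz": 0,"ax": 0,"ay": 0,"az": 0},
    {"fingers": 1,"tx": 0.0014,"ty": 0,"tz": 0,"ax": 0,"ay": 0,"az": 0},
    {"fingers": 1,"tx": 0.0016,"ty": 0,"tz": 0,"ax": 0,"ay": 0,"az": 0},
    {"fingers": 1,"tx": 0.0016,"ty": 0,"tz": 0,"ax": 0,"ay": 0,"az": 0}
  ]
}}

```text
time_s: 17.13
tcp_pos: [0.6317, 0.01, 0.0652]
ee_rot: [[0.002, -0.997, -0.071], [-0.001, -0.071, 0.997], [-1.0, -0.002, -0.001]]
wrist_force: [-2.1, -1.1, 16.0]
gripper_width: 0.207
```

```bash
python3 - <<'E'
from h import *
go([.631,.01,.08],4.1)
E
```

```text
t [-0.0198  0.0009  0.0001] a [-0.0002 -0.0004  0.0008] tcp [0.6317 0.01   0.0652] F [-2.1 -1.1 16. ] M [ 0.21  0.61 -0.05] t 17.1333
```

Rock-solid at about 18 N, well above the catch force for both pins, with no movement: both are on their floors. Unload, then open halfway.

>>> {"fn": "play_rows", "kwargs": {
  "commands": [
    {"fingers": 1,"tx": -0.003,"ty": 0,"tz": 0,"ax": 0,"ay": 0,"az": 0},
    {"fingers": 1,"tx": -0.004,"ty": 0,"tz": 0,"ax": 0,"ay": 0,"az": 0},
    {"fingers": 0,"tx": -0.0045,"ty": 0,"tz": 0,"ax": 0,"ay": 0,"az": 0},
    {"fingers": 0,"tx": -0.005,"ty": 0,"tz": 0,"ax": 0,"ay": 0,"az": 0},
    {"fingers": 0,"tx": -0.005,"ty": 0,"tz": 0,"ax": 0,"ay": 0,"az": 0}
  ]
}}

```text
time_s: 17.55
tcp_pos: [0.6287, 0.0099, 0.0642]
ee_rot: [[-0.006, -0.998, -0.069], [-0.001, -0.069, 0.998], [-1.0, 0.006, -0.001]]
wrist_force: [-0.2, 0.1, 0.1]
gripper_width: 0.347
```

>>> {"fn": "play_rows", "kwargs": {
  "commands": [
    {"fingers": 0,"tx": 0,"ty": 0,"tz": 0,"ax": 0,"ay": 0,"az": 0},
    {"fingers": 0,"tx": 0,"ty": 0,"tz": 0,"ax": 0,"ay": 0,"az": 0},
    {"fingers": 0,"tx": 0,"ty": 0,"tz": 0,"ax": 0,"ay": 0,"az": 0},
    {"fingers": 0,"tx": 0,"ty": 0,"tz": 0,"ax": 0,"ay": 0,"az": 0}
  ]
}}

```text
time_s: 17.88
tcp_pos: [0.6305, 0.01, 0.0655]
ee_rot: [[-0.001, -0.998, -0.07], [-0.001, -0.07, 0.998], [-1.0, 0.001, -0.001]]
wrist_force: [0.3, 0.2, -0.2]
gripper_width: 0.491
```

>>> {"fn": "play_rows", "kwargs": {
  "commands": [
    {"fingers": 0,"tx": -0.03,"ty": 0,"tz": 0,"ax": 0,"ay": 0,"az": 0},
    {"fingers": 0,"tx": -0.07,"ty": 0,"tz": 0,"ax": 0,"ay": 0,"az": 0},
    {"fingers": 0,"tx": -0.12,"ty": 0,"tz": 0,"ax": 0,"ay": 0,"az": 0},
    {"fingers": 0,"tx": -0.17,"ty": 0,"tz": 0,"ax": 0,"ay": 0,"az": 0},
    {"fingers": 0,"tx": -0.2,"ty": 0,"tz": 0,"ax": 0,"ay": 0,"az": 0}
  ]
}}

```text
time_s: 18.3
tcp_pos: [0.6322, 0.0101, 0.2206]
ee_rot: [[0.006, -0.997, -0.07], [-0.0, -0.07, 0.998], [-1.0, -0.006, -0.001]]
wrist_force: [1.2, -0.2, 0.7]
gripper_width: 0.501
```

>>> {"fn": "play_rows", "kwargs": {
  "commands": [
    {"fingers": 0,"tx": 0,"ty": 0.25,"tz": 0,"ax": 0,"ay": 0,"az": 0},
    {"fingers": 0,"tx": 0,"ty": 0.25,"tz": 0,"ax": 0,"ay": 0,"az": 0},
    {"fingers": 0,"tx": 0,"ty": 0.25,"tz": 0,"ax": 0,"ay": 0,"az": 0},
    {"fingers": 0,"tx": 0,"ty": 0.25,"tz": 0,"ax": 0,"ay": 0,"az": 0},
    {"fingers": 0,"tx": 0,"ty": 0.25,"tz": 0,"ax": 0,"ay": 0,"az": 0}
  ]
}}

```text
time_s: 18.72
tcp_pos: [0.4389, -0.0039, 0.2155]
ee_rot: [[-0.003, -0.998, -0.069], [-0.0, -0.069, 0.998], [-1.0, 0.003, -0.0]]
wrist_force: [0.1, -0.2, -0.1]
gripper_width: 0.501
```

```bash
python3 - <<'E'
from h import *
go([.631,.01,.08],4.1)
w=snap("side");t=snap("top")
c=lambda p,x0,y0,x1,y1,f:cv2.resize(p["image"][y0:y1,x0:x1,::-1],None,fx=f,fy=f,interpolation=cv2.INTER_CUBIC)
A=c(w,280,175,420,285,5);
C=np.array([.6317,.0089]);yd=np.array([-.0707,.9975]);xd=np.array([.9975,.0707])
for sg in(1,-1):
  for sx in(-.009,.009):
    u=proj(w,np.r_[C+yd*sg*.14+xd*sx,.073])[0];cv2.circle(A,tuple(int(v) for v in (u-[280,175]+.5)*5),3,(0,0,255),-1)
cv2.imwrite("pics/m5.png",A)
E
```

```text
t [ 0.1799 -0.2572  0.0008] a [-0.0007 -0.     -0.0008] tcp [ 0.4389 -0.0039  0.2155] F [ 0.1 -0.2 -0.1] M [ 0.1  -0.04  0.  ] t 18.7167
```

View pics/m5.png

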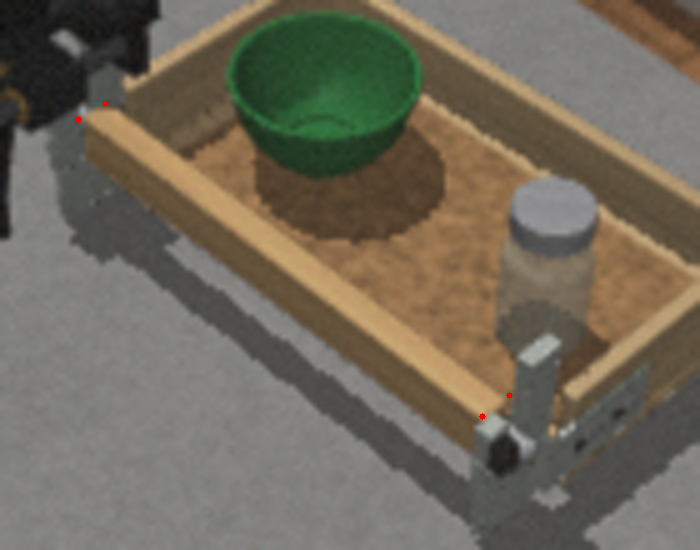

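The rail lies level at the predicted height at both ends: corners near px (90,120) and (485,412), against projected (79,119) and (482,416). It did not move when released. I'll confirm by pressing lightly on each end with closed fingertips.

```bash
python3 - <<'E'
from h import *
go([.6398,-.1058,.125],4.1)
E
```

```text
t [ 0.1216 -0.256  -0.1546] a [-0.0004  0.     -0.0002] tcp [ 0.4402 -0.0037  0.2163] F [ 0.5 -0.6  0.2] M [ 0.08 -0.12 -0.  ] t 18.8167
```

>>> {"fn": "play_rows", "kwargs": {
  "commands": [
    {"fingers": 1,"tx": 0,"ty": -0.256,"tz": -0.1546,"ax": 0,"ay": 0,"az": 0},
    {"fingers": 1,"tx": 0,"ty": -0.256,"tz": -0.1546,"ax": 0,"ay": 0,"az": 0},
    {"fingers": 1,"tx": 0,"ty": -0.256,"tz": -0.1546,"ax": 0,"ay": 0,"az": 0},
    {"fingers": 1,"tx": 0,"ty": -0.256,"tz": -0.1546,"ax": 0,"ay": 0,"az": 0},
    {"fingers": 1,"tx": 0,"ty": -0.256,"tz": -0.1546,"ax": 0,"ay": 0,"az": 0}
  ]
}}

```text
time_s: 19.23
tcp_pos: [0.6316, -0.0992, 0.2156]
ee_rot: [[0.0, -0.998, -0.07], [-0.001, -0.07, 0.998], [-1.0, -0.0, -0.001]]
wrist_force: [0.5, 1.0, 1.9]
gripper_width: 0.208
```

>>> {"fn": "play_rows", "kwargs": {
  "commands": [
    {"fingers": 1,"tx": 0,"ty": -0.022,"tz": -0.013,"ax": 0,"ay": 0,"az": 0},
    {"fingers": 1,"tx": 0,"ty": -0.022,"tz": -0.013,"ax": 0,"ay": 0,"az": 0},
    {"fingers": 1,"tx": 0.04,"ty": -0.022,"tz": -0.013,"ax": 0,"ay": 0,"az": 0},
    {"fingers": 1,"tx": 0.08,"ty": -0.022,"tz": -0.013,"ax": 0,"ay": 0,"az": 0},
    {"fingers": 1,"tx": 0.12,"ty": -0.022,"tz": -0.013,"ax": 0,"ay": 0,"az": 0}
  ]
}}

```text
time_s: 19.65
tcp_pos: [0.6467, -0.1065, 0.125]
ee_rot: [[0.001, -0.998, -0.07], [-0.0, -0.07, 0.998], [-1.0, -0.001, -0.0]]
wrist_force: [1.2, -0.7, -0.7]
gripper_width: 0.005
```

```bash
python3 - <<'E'
from h import *
print(r.sense()["gripper_width"]);go([.6398,-.1058,.094],4.1)
E
```

```text
0.00479485238975774
t [0.0413 0.0092 0.0016] a [-0.0006 -0.0001  0.0004] tcp [ 0.6467 -0.1065  0.125 ] F [ 1.2 -0.7 -0.7] M [ 0.06 -0.04  0.01] t 19.65
```

>>> {"fn": "play_rows", "kwargs": {
  "commands": [
    {"fingers": 1,"tx": 0.01,"ty": 0.009,"tz": 0.001,"ax": 0,"ay": 0,"az": 0},
    {"fingers": 1,"tx": 0.025,"ty": 0.009,"tz": 0.001,"ax": 0,"ay": 0,"az": 0},
    {"fingers": 1,"tx": 0.035,"ty": 0.009,"tz": 0.001,"ax": 0,"ay": 0,"az": 0},
    {"fingers": 1,"tx": 0.039,"ty": 0.009,"tz": 0.001,"ax": 0,"ay": 0,"az": 0},
    {"fingers": 1,"tx": 0.039,"ty": 0.009,"tz": 0.001,"ax": 0,"ay": 0,"az": 0}
  ]
}}

```text
time_s: 20.07
tcp_pos: [0.64, -0.1062, 0.0965]
ee_rot: [[0.0, -0.998, -0.07], [-0.001, -0.07, 0.998], [-1.0, -0.0, -0.001]]
wrist_force: [-0.7, -0.7, 0.5]
gripper_width: 0.009
```

>>> {"fn": "play_rows", "kwargs": {
  "commands": [
    {"fingers": 1,"tx": 0.001,"ty": 0,"tz": 0,"ax": 0,"ay": 0,"az": 0},
    {"fingers": 1,"tx": 0.002,"ty": 0,"tz": 0,"ax": 0,"ay": 0,"az": 0},
    {"fingers": 1,"tx": 0.003,"ty": 0,"tz": 0,"ax": 0,"ay": 0,"az": 0},
    {"fingers": 1,"tx": 0.004,"ty": 0,"tz": 0,"ax": 0,"ay": 0,"az": 0},
    {"fingers": 1,"tx": 0.004,"ty": 0,"tz": 0,"ax": 0,"ay": 0,"az": 0}
  ]
}}

```text
time_s: 20.48
tcp_pos: [0.6397, -0.1063, 0.0939]
ee_rot: [[0.0, -0.998, -0.07], [-0.001, -0.07, 0.998], [-1.0, -0.0, -0.001]]
wrist_force: [-0.7, -0.3, 0.3]
gripper_width: 0.007
```

```bash
python3 - <<'E'
from h import *
go([.6398,-.1058,.092],4.1)
E
```

```text
t [ 0.0025 -0.0002  0.0007] a [-0.0005 -0.0002  0.0001] tcp [ 0.6397 -0.1063  0.0939] F [-0.7 -0.3  0.3] M [ 0.06 -0.04  0.02] t 20.4833
```

>>> {"fn": "play_rows", "kwargs": {
  "commands": [
    {"fingers": 1,"tx": 0.0007,"ty": 0,"tz": 0,"ax": 0,"ay": 0,"az": 0},
    {"fingers": 1,"tx": 0.0014,"ty": 0,"tz": 0,"ax": 0,"ay": 0,"az": 0},
    {"fingers": 1,"tx": 0.0021,"ty": 0,"tz": 0,"ax": 0,"ay": 0,"az": 0},
    {"fingers": 1,"tx": 0.0028,"ty": 0,"tz": 0,"ax": 0,"ay": 0,"az": 0},
    {"fingers": 1,"tx": 0.0028,"ty": 0,"tz": 0,"ax": 0,"ay": 0,"az": 0}
  ]
}}

```text
time_s: 20.9
tcp_pos: [0.6396, -0.1063, 0.0913]
ee_rot: [[-0.0, -0.998, -0.07], [-0.001, -0.07, 0.998], [-1.0, 0.0, -0.001]]
wrist_force: [0.2, -0.7, -1.2]
gripper_width: 0.005
```

>>> {"fn": "play_rows", "kwargs": {
  "commands": [
    {"fingers": 1,"tx": 0.0007,"ty": 0,"tz": 0,"ax": 0,"ay": 0,"az": 0},
    {"fingers": 1,"tx": 0.0014,"ty": 0,"tz": 0,"ax": 0,"ay": 0,"az": 0},
    {"fingers": 1,"tx": 0.0021,"ty": 0,"tz": 0,"ax": 0,"ay": 0,"az": 0},
    {"fingers": 1,"tx": 0.0021,"ty": 0,"tz": 0,"ax": 0,"ay": 0,"az": 0}
  ]
}}

```text
time_s: 21.23
tcp_pos: [0.6398, -0.1064, 0.0909]
ee_rot: [[0.001, -0.998, -0.07], [-0.001, -0.07, 0.998], [-1.0, -0.001, -0.001]]
wrist_force: [-0.9, 0.9, 3.8]
gripper_width: 0.008
```

```bash
python3 - <<'E'
from h import *
go([.6398,-.1058,.092],4.1)
E
```

```text
t [-0.0014 -0.      0.0007] a [-0.0004 -0.0003  0.0002] tcp [ 0.6398 -0.1064  0.0909] F [-0.9  0.9  3.8] M [ 0.3   0.43 -0.02] t 21.2333
```

>>> {"fn": "play_rows", "kwargs": {
  "commands": [
    {"fingers": 1,"tx": 0.0007,"ty": 0,"tz": 0,"ax": 0,"ay": 0,"az": 0},
    {"fingers": 1,"tx": 0.0014,"ty": 0,"tz": 0,"ax": 0,"ay": 0,"az": 0},
    {"fingers": 1,"tx": 0.0021,"ty": 0,"tz": 0,"ax": 0,"ay": 0,"az": 0},
    {"fingers": 1,"tx": 0.0021,"ty": 0,"tz": 0,"ax": 0,"ay": 0,"az": 0}
  ]
}}

```text
time_s: 21.57
tcp_pos: [0.64, -0.1064, 0.0908]
ee_rot: [[0.001, -0.997, -0.071], [-0.001, -0.071, 0.997], [-1.0, -0.001, -0.001]]
wrist_force: [-3.1, 1.4, 10.7]
gripper_width: 0.005
```

```bash
python3 - <<'E'
from h import *
go([.6236,.1236,.13],4.1)
E
```

```text
t [-0.0527  0.      0.3073] a [-0.0003 -0.0004  0.0004] tcp [ 0.64   -0.1064  0.0908] F [-3.1  1.4 10.7] M [ 0.57  1.08 -0.02] t 21.5667
```

The right end is solid at 10.7 N. Now the left end.

>>> {"fn": "play_rows", "kwargs": {
  "commands": [
    {"fingers": 1,"tx": -0.03,"ty": 0,"tz": 0,"ax": 0,"ay": 0,"az": 0},
    {"fingers": 1,"tx": -0.06,"ty": 0,"tz": 0.01,"ax": 0,"ay": 0,"az": 0},
    {"fingers": 1,"tx": -0.06,"ty": 0,"tz": 0.06,"ax": 0,"ay": 0,"az": 0},
    {"fingers": 1,"tx": -0.06,"ty": 0,"tz": 0.11,"ax": 0,"ay": 0,"az": 0},
    {"fingers": 1,"tx": -0.06,"ty": 0,"tz": 0.16,"ax": 0,"ay": 0,"az": 0}
  ]
}}

```text
time_s: 21.98
tcp_pos: [0.6312, 0.0142, 0.1336]
ee_rot: [[0.001, -0.998, -0.068], [-0.0, -0.068, 0.998], [-1.0, -0.001, -0.0]]
wrist_force: [1.3, 0.2, -0.4]
gripper_width: 0.008
```

>>> {"fn": "play_rows", "kwargs": {
  "commands": [
    {"fingers": 1,"tx": 0,"ty": 0,"tz": 0.05,"ax": 0,"ay": 0,"az": 0},
    {"fingers": 1,"tx": 0,"ty": 0,"tz": 0.1,"ax": 0,"ay": 0,"az": 0},
    {"fingers": 1,"tx": 0,"ty": 0,"tz": 0.146,"ax": 0,"ay": 0,"az": 0},
    {"fingers": 1,"tx": 0,"ty": 0,"tz": 0.146,"ax": 0,"ay": 0,"az": 0},
    {"fingers": 1,"tx": 0.02,"ty": 0,"tz": 0.146,"ax": 0,"ay": 0,"az": 0}
  ]
}}

```text
time_s: 22.4
tcp_pos: [0.6255, 0.1256, 0.1209]
ee_rot: [[0.007, -0.997, -0.074], [0.001, -0.074, 0.997], [-1.0, -0.007, 0.001]]
wrist_force: [1.0, 0.3, 0.1]
gripper_width: 0.008
```

```bash
python3 - <<'E'
from h import *
go([.6236,.1236,.096],4.1)
E
```

```text
t [ 0.0332  0.0029 -0.0025] a [0.0009 0.0003 0.0021] tcp [0.6255 0.1256 0.1209] F [1.  0.3 0.1] M [ 0.05 -0.09 -0.03] t 22.4
```

>>> {"fn": "play_rows", "kwargs": {
  "commands": [
    {"fingers": 1,"tx": 0.012,"ty": 0.002,"tz": 0,"ax": 0,"ay": 0,"az": 0},
    {"fingers": 1,"tx": 0.022,"ty": 0.002,"tz": 0,"ax": 0,"ay": 0,"az": 0},
    {"fingers": 1,"tx": 0.027,"ty": 0.002,"tz": 0,"ax": 0,"ay": 0,"az": 0},
    {"fingers": 1,"tx": 0.03,"ty": 0.002,"tz": 0,"ax": 0,"ay": 0,"az": 0},
    {"fingers": 1,"tx": 0.03,"ty": 0.002,"tz": 0,"ax": 0,"ay": 0,"az": 0}
  ]
}}

```text
time_s: 22.82
tcp_pos: [0.6221, 0.1218, 0.0952]
ee_rot: [[-0.001, -0.998, -0.069], [-0.001, -0.069, 0.998], [-1.0, 0.001, -0.001]]
wrist_force: [0.7, -0.6, 1.1]
gripper_width: 0.006
```

```bash
python3 - <<'E'
from h import *
go([.6236,.1236,.093],4.1)
E
```

```text
t [ 0.003  -0.0022  0.0023] a [-0.0008 -0.0003 -0.0003] tcp [0.6221 0.1218 0.0952] F [ 0.7 -0.6  1.1] M [ 0.07 -0.04  0.02] t 22.8167
```

>>> {"fn": "play_rows", "kwargs": {
  "commands": [
    {"fingers": 1,"tx": 0.0008,"ty": -0.001,"tz": 0,"ax": 0,"ay": 0,"az": 0},
    {"fingers": 1,"tx": 0.0016,"ty": -0.001,"tz": 0,"ax": 0,"ay": 0,"az": 0},
    {"fingers": 1,"tx": 0.0024,"ty": -0.001,"tz": 0,"ax": 0,"ay": 0,"az": 0},
    {"fingers": 1,"tx": 0.0032,"ty": -0.001,"tz": 0,"ax": 0,"ay": 0,"az": 0},
    {"fingers": 1,"tx": 0.0032,"ty": -0.001,"tz": 0,"ax": 0,"ay": 0,"az": 0}
  ]
}}

```text
time_s: 23.23
tcp_pos: [0.6234, 0.1225, 0.0945]
ee_rot: [[0.002, -0.998, -0.07], [-0.001, -0.07, 0.998], [-1.0, -0.002, -0.001]]
wrist_force: [-1.1, -1.8, 4.4]
gripper_width: 0.002
```

>>> {"fn": "play_rows", "kwargs": {
  "commands": [
    {"fingers": 1,"tx": 0.0007,"ty": 0,"tz": 0,"ax": 0,"ay": 0,"az": 0},
    {"fingers": 1,"tx": 0.0014,"ty": 0,"tz": 0,"ax": 0,"ay": 0,"az": 0},
    {"fingers": 1,"tx": 0.0021,"ty": 0,"tz": 0,"ax": 0,"ay": 0,"az": 0},
    {"fingers": 1,"tx": 0.0021,"ty": 0,"tz": 0,"ax": 0,"ay": 0,"az": 0}
  ]
}}

```text
time_s: 23.57
tcp_pos: [0.6235, 0.1225, 0.0943]
ee_rot: [[0.002, -0.997, -0.071], [-0.001, -0.071, 0.997], [-1.0, -0.002, -0.001]]
wrist_force: [-2.6, -0.6, 10.5]
gripper_width: 0.003
```

```bash
python3 - <<'E'
from h import *
go([.6236,.1236,.13],4.1)
E
```

```text
t [-0.0476 -0.0003  0.0014] a [-0.0002 -0.0003  0.0007] tcp [0.6235 0.1225 0.0943] F [-2.6 -0.6 10.5] M [-0.18  0.87  0.01] t 23.5667
```

The left end is also solid at 10.5 N, 3.5 mm higher than the right, within the bracket tolerance. Retreat and hand in.

>>> {"fn": "play_rows", "kwargs": {
  "commands": [
    {"fingers": 1,"tx": -0.03,"ty": 0,"tz": 0,"ax": 0,"ay": 0,"az": 0},
    {"fingers": 1,"tx": -0.08,"ty": 0,"tz": 0,"ax": 0,"ay": 0,"az": 0},
    {"fingers": 1,"tx": -0.13,"ty": 0,"tz": 0,"ax": 0,"ay": 0,"az": 0},
    {"fingers": 1,"tx": -0.16,"ty": 0,"tz": 0,"ax": 0,"ay": 0,"az": 0},
    {"fingers": 1,"tx": -0.16,"ty": 0,"tz": 0,"ax": 0,"ay": 0,"az": 0}
  ]
}}

```text
time_s: 23.98
tcp_pos: [0.6258, 0.1236, 0.2185]
ee_rot: [[0.012, -0.997, -0.071], [0.003, -0.071, 0.997], [-1.0, -0.012, 0.002]]
wrist_force: [0.9, 0.9, 0.1]
gripper_width: 0.004
```

>>> {"fn": "play_rows", "kwargs": {
  "commands": [
    {"fingers": 1,"tx": 0,"ty": 0.2,"tz": -0.1,"ax": 0,"ay": 0,"az": 0},
    {"fingers": 1,"tx": 0,"ty": 0.2,"tz": -0.1,"ax": 0,"ay": 0,"az": 0},
    {"fingers": 1,"tx": 0,"ty": 0.2,"tz": -0.1,"ax": 0,"ay": 0,"az": 0},
    {"fingers": 1,"tx": 0,"ty": 0.2,"tz": -0.1,"ax": 0,"ay": 0,"az": 0},
    {"fingers": 1,"tx": 0,"ty": 0.2,"tz": -0.1,"ax": 0,"ay": 0,"az": 0}
  ]
}}

```text
time_s: 24.4
tcp_pos: [0.4704, 0.0339, 0.21]
ee_rot: [[-0.008, -0.998, -0.067], [-0.001, -0.067, 0.998], [-1.0, 0.008, -0.001]]
wrist_force: [-0.3, 0.3, 0.2]
gripper_width: 0.006
```

```bash
python3 - <<'E'
from h import *
w=snap("side")
cv2.imwrite("pics/m6.png",cv2.resize(w["image"][170:290,275:425,::-1],None,fx=5,fy=5,interpolation=cv2.INTER_CUBIC))
E
```

```text
(no output)
```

View pics/m6.png

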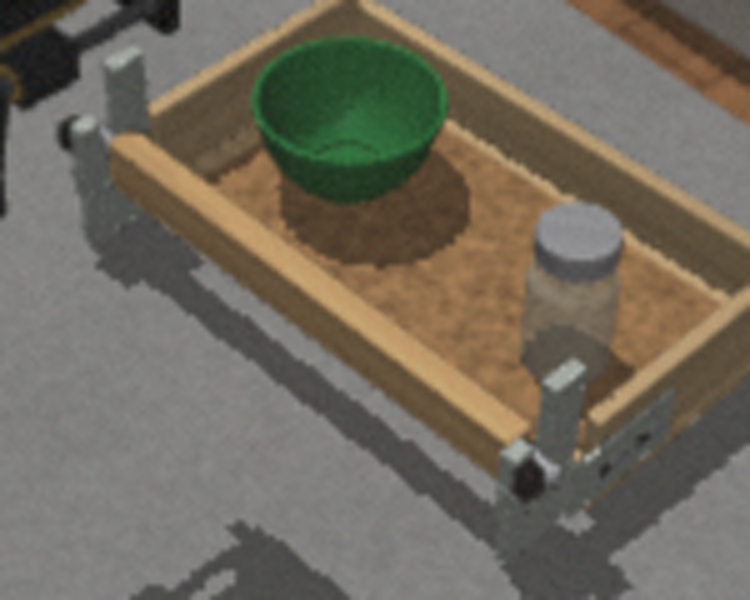

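The rail is seated in both brackets, with its ends at px (112,150) and (515,440). The bowl and jar are undisturbed and the arm is clear.

```bash
python3 -c "
from h import *
print(job.finish_job())"
```

```text
the job is handed in; nothing more can be done
None
```

The travel rail is fitted across the front of the rack, released, and the job is handed in at about 24 s of the 72 s allowed. No verdict was reported.

**What I did:** I gripped the rail at mid-length and found both guide horns by touch, at about 8 N with no yaw moment. I backed off 1 mm and lowered both pins together into the slots. The left pin met its catch first. I pressed past both catches to a hard stop, with at most about 18 N on the rack against the 30 N limit. Then I unloaded and opened the gripper.

**Last checks:**
- **Seating:** I pressed each end separately with closed fingertips to about 10.5 N, and neither moved. I take that as both pins being on their floors. The left end sits about 3.5 mm higher than the right, within the brackets' hand-clamped tolerance.
- **Surroundings:** The last side picture shows the rail lying in both brackets, the bowl and jar unmoved, and the arm clear. I did not look at the mess tin and strainer again, but the arm passed well above them or away from them.
- **Not confirmed directly:** The pictures cannot resolve the rollers to 1 mm, so their having come back out is inferred from the hard stops.
- **One disagreement:** The rail's left end appears about 4 mm along its length from where I projected it. This is camera calibration or a small slide, and is well inside the 12 mm tolerance.

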